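# Snap the recipe stand open for the tablet

## Robot

A 6-joint arm with a two-finger parallel gripper is mounted at the origin on the work surface. World frame = base frame: x ahead of the robot, y to its left, z up, the work surface at z = 0. Lengths are in m, angles in rad, forces in N, time in s.
With the tool pointing down it reaches from about 0.425 to 0.95 m from the base axis. Payload 3.5 kg.
Tool frame: the origin (TCP) lies midway between the tips of the shut fingers; the grasp point (between the pads) lies 19 mm behind it (ctrl.tcp_to_grasp is the distance from the TCP to the grasp point, in m); z points along the fingers, x is the direction in which the jaws open and shut, and the axes are right-handed (so a half turn about z gives the same grasp; the last joint's range is limited). The gripper opens to 85 mm and grips with 20 to 120 N. Pads are 22 mm wide; open, the fingers measure 114 mm over their backs; the gripper's body (76 mm by 85 mm) begins 54 mm behind the grasp point. The pads swing forward as they close: fully open they stand 13 mm farther back than shut.
Start: joints at [-1.304, 0.286, 1.577, -0, 1.279, -0.15], TCP at [0.273, -0.617, 0.231] pointing down, gripper open.
Joint ranges: [-2.77, 2.77], [-0.9, 2.22], [0.21, 2.48], [-1.53, 4.67], [0.24, 2.81], [-2.84, 2.84]. Speed limits (rad/s): [2.79, 2.79, 3.14, 3.14, 3.14, 3.14].

## Interface

Orientations are given as a unit quaternion [x, y, z, w].
In Python, from plant import ctrl, cams, workorder, spotter gives the robot as it stands. The module is installed in compiled form; this text tells all that it offers.
- The arm moves only by the tool send_rows, never from a script. Its argument "motion" is one flat list of numbers, 5 for each row, row after row: the shift along the tool's x, y, z in cm, then the turn about the tool's z in rad, then the finger opening in cm, from 0 to 8.54. In form: [tx, ty, tz, spin, gripper, tx, ty, tz, spin, gripper, ...]. A call has 1 to 12 rows; each row shifts and turns the pose as measured when the row begins, along the tool's axes as they then stand; what a row does not reach is not made up. A row lasts 1/10 s, in which the tool goes at most 50 mm and 8.59 degrees, less where a joint would pass 70% of its speed; a pose out of reach is approached as far as the arm can. A call is refused whole if a number of a shift passes 5 or a number of a turn 0.15, either way. A call with a gripper value outside its range is refused whole. The fingers move at their own pace and stop on an object; "grip_force" is the grip in N (left out, the last holds). Time passes only in rows, so rows that do not move let the fingers close. It gives the time, the measured TCP pose, the force and the opening at its end, in the units of the state.
- ctrl.get_state(): the state, without advancing time (a new reading comes with each control period).
- cams.read_camera(name): name is "scene" or "top" or "wrist"; returns (picture, depth): 480x640x3 uint8, red, green, blue; 480x640 float32, m along the optical axis (not along the pixel's ray), 0 where there is no reading.
- cams.camera_params(name): a dict with "fx", "fy", "cx", "cy" (pixels), "xyz" and "attitude" of the camera in the world; the wrist camera has in their place "mount" (4x4, takes a point from camera to tool coordinates, whose origin is the TCP and whose axes are the tool frame's). Camera axes: x right, y down, z forward; pixel columns grow to the right and rows downward; lengths in m; the calibration is good to about 2 mm. A picture is of the moment at which its call begins: read the wrist's pose just before it. camera_params takes no time and is no camera call.
- workorder.sign_off(): hands the job in, once; it reports no verdict.
Trained networks look in the newest picture that a camera, given by its name, has taken for a name from the list of things; names that differ only in an ending like _2 or _b are one class to them, and where a whole thing is asked for, a point or a joint stands for the part that bears it (a point fixed in the world has none). Each returns a list of dicts, best first, with "conf" (0 to 1); they miss things now and then, are a little off and sometimes report something else, mostly with a low value. They report only what shows in the picture. A call takes as long as a camera call.
- spotter.trace(target, camera): "mask" (480x640 bool, what is visible of it) and "bbox" ([left, top, width, height] in pixels, round what is visible of it).
The state is a dict: "time": time; "qpos": joint angles; "dq": joint speeds; "joint_efforts": joint torques, N m; "eef_pos": TCP position; "tcp_rot": TCP orientation; "contact_force": force on the tool from outside, world axes, zero at the start; "wrist_torque": the same for the moment, N m; "opening": opening from 0.0 (shut) to 1.0 (fully open).
Only numpy, scipy, OpenCV 4.12 (cv2) and the standard library are available. Lean on these libraries where they do the work, as an engineer would, in place of code of your own. Each camera call takes 0.05 s, during which the arm holds its last target.

## Task

Set up the recipe stand: first move the lidded mug off the folded stand and stand it on the cork coaster, upright all the way and with its lid on. Then lift the stand's panel until it snaps over into its open position and stays there by itself, and after that take the tablet from the wooden rack and rest it on the stand's ledge, in the middle, the same way up as it stands now, leaning back on the panel with the screen facing out. Leave everything else where it stands.

Things in the scene. Friction and masses are not known exactly. Their poses are not given: they have to be found in the camera images.
- stand: Folding wooden recipe stand, held down by sucker feet (does not move). Origin on the counter under the hinge axis; x to its front (the way the open stand faces), y along the hinge, z up. Base: two low runners from 145 mm behind the hinge to 40 mm in front, 182 mm wide over the springs, up to 51 mm high at the hinge ends; one crossbar 14 mm high, 51 to 69 mm behind the hinge; none under the bar.
- stand_hinge (a point): Middle of the stand's hinge axis, 30 mm above the counter, axes as stand. The panel lies folded back from here towards -x; it is 150 mm wide, 133 mm long from hinge axis to free edge, 10 mm thick. Slats fill it from 7 to 81 mm from the hinge; then 39 mm are open, between two stiles 11 mm wide, up to the handle bar.
- stand_panel (a joint): Angle of the stand's hinged panel in rad: 0 folded flat over the base, 1.15 (66 degrees above level) open against its stop. Over-centre springs: let go below about 0.65 it falls shut, beyond about 0.72 it snaps open and stays. Lifting at the bar takes about 8 N at first, next to nothing at 0.69; when open, a push of more than about 5 N back on the panel's middle could fold it again.
- stand_bar (a point): Centre of the round steel handle bar (10 mm diameter, along y, 128 mm free between the stiles) at the panel's free edge, 125 mm from the hinge axis; 30 mm above the counter when folded. Moves with the panel. Panel axes: x along the panel from the bar to the hinge, y along the hinge, z out of the face (up when folded).
- stand_seat (a point): Corner where the ledge's top meets the panel's face, half-way across: 7 mm from the hinge axis, 5 mm out of the panel's mid-plane. Axes as stand_bar: -x up the panel, z out of the face. The 7 mm thick ledge runs the full width at the hinge edge; a lip at its outer edge starts 19 mm out from the face, is 5 mm thick and stands 11 mm above the ledge.
- mug_centre (a point): Middle of a white ceramic mug with a loose lid, 60 mm diameter and 82 mm tall (this point 41 mm above its foot), starts on the slats of the folded stand, its foot 35 mm above the counter. x, y level, z up; its handle stands out 37 mm along its own +y, from 13 to 72 mm above the foot. About 0.3 kg with its lid.
- mug_lid_rest (a point): Loose ceramic lid of the mug, 57 mm diameter, with a knob; this point is the underside of its flange on its axis, which lies in the centre of the mug's rim, 82 mm above the mug's foot. The knob's top is 15 mm above this point.
- coaster_top (a point): Centre of the top face of a round cork coaster, 100 mm diameter, 6 mm thick, fixed to the counter; on one side of the stand.
- tablet_centre (a point): Centre of a plain tablet computer, a rounded slab 9 mm thick (own x), 120 mm wide (y) and 180 mm tall (z), 0.28 kg. Its glossy black screen faces its own +x, its metal back -x. Starts upright in one of the three slots of the rack, its lower edge 10 mm above the counter.
- tablet_screen (a point): Centre of the tablet's screen face, 4.5 mm from its centre along its own +x.
- rack: Wooden rack with three upright slots, fixed: base 116 mm (x) by 110 mm (y), 10 mm thick, four fins 60 mm high and 94 mm long (y); slots 13 mm wide at x = -30, 0 and +30 mm. Origin under its centre. It stands on the other side of the stand from the coaster.
- board_a_centre (a point): Middle of a small wooden cutting board standing in a rack slot, 10 mm thick (x), 100 mm wide (y), 119 mm tall with its grip, point 60 mm above its lower edge.
- board_b_centre (a point): Middle of a small white cutting board standing in a rack slot, 9 mm thick (x), 94 mm wide (y), 95 mm tall, point 47.5 mm above its lower edge.
- mill_centre (a point): Middle of a turned dark wood pepper mill standing on the counter beside the stand, 213 mm tall, at most 54 mm diameter, point 106 mm above its foot.
- oil_centre (a point): Middle of a green glass oil bottle standing on the counter beside the stand, 235 mm tall, 58 mm diameter, point 117.5 mm above its foot.
- trays: Fixed three-tier stack of clear plastic trays, 148 mm (x) by 198 mm (y), 166 mm tall, at the back. Origin under its centre.
- frog_centre (a point): Green plastic frog clicker, 46 mm long, 35 mm high, in the top tray (leave it).
- bell_centre (a point): Silver aluminium bell, 56 mm diameter, 47 mm high, in the middle tray (leave it).
- top_centre (a point): Red plastic spinning top, 54 mm diameter, 46 mm high, in the lowest tray (leave it).
- crock: Fixed white ceramic crock, 112 mm diameter, with wooden utensils up to 245 mm high, at the back. Origin under its centre.

How it is judged:
By the outcome, as a careful person would: the job done as asked, in the order asked, and still so for the second after the job is handed in, with the robot touching nothing.
It also fails if it takes over 70 s, if anything falls off the work surface, if the arm or the gripper's body presses on something with over 40 N, if the wrist force passes 120 N, or if a joint passes its speed limit or range.

## Working session

There is one attempt and no reset: what is moved stays moved. The work goes in short steps, Python scripts to look and compute and a tool call to move; the robot and the scene stay as the last step left them, time stands still between calls to the robot, and variables do not carry over. Pictures are saved under pics/ and viewed, and the job is handed in when it is done.

Besides the shell and the picture viewer there is one more tool, called after "Emit:" by a JSON object that holds its "api" and its "payload". send_rows: Moves the arm, as the interface text tells. Its arguments: {"type":"object","properties":{"motion":{"type":"array","items":{"type":"number"}},"grip_force":{"type":"number"}},"required":["motion"]}

```bash
mkdir -p pics; ls
python3 - <<'E'
from plant import ctrl,cams,spotter
import cv2
s=ctrl.get_state(); print(s)
print(ctrl.tcp_to_grasp)
for n in ("scene","top","wrist"):
    p,d=cams.read_camera(n); cv2.imwrite(f"pics/{n}0.png",p[:,:,::-1]); print(n,cams.camera_params(n))
print(ctrl.get_state()['time'])
E
```

```text
pics
{'time': 0.0, 'qpos': array([-1.30399740e+00,  2.87210988e-01,  1.57819609e+00, -3.44700998e-06,
        1.27861610e+00, -1.49990145e-01]), 'dq': array([-0.00116511,  0.00027538,  0.00061601,  0.00087732, -0.00183272,
        0.00025223]), 'joint_efforts': array([-2.44926659e-04, -4.05986559e+01, -2.92622727e+01, -1.85387412e-04,
        5.93953970e-03, -6.25125381e-06]), 'eef_pos': array([ 0.27311169, -0.61654795,  0.22990664]), 'tcp_rot': array([ 8.38100628e-01, -5.45514308e-01, -9.09111799e-04, -8.06463366e-04]), 'contact_force': array([0.34137675, 0.18916403, 1.09632251]), 'wrist_torque': array([-0.00733934,  0.0012356 , -0.01228956]), 'opening': 1.0012878498045772}
0.0187
scene {'fx': 494.9808968827552, 'fy': 494.9808968827552, 'cx': 321.7954028070511, 'cy': 238.80679310725634, 'xyz': array([1.29290008, 0.02390603, 0.68517252]), 'attitude': array([ 0.6229918 ,  0.64267173, -0.32660046, -0.30362215])}
top {'fx': 511.0444309697655, 'fy': 511.0444309697655, 'cx': 315.60737844938467, 'cy': 240.35390339066242, 'xyz': array([ 0.47568233, -0.01007374,  1.33885505]), 'attitude': array([-0.70265234,  0.71086015, -0.02429111,  0.01916981])}
wrist {'fx': 331.86132602998316, 'fy': 331.86132602998316, 'cx': 325.9304590391182, 'cy': 235.11140506770622, 'mount': array([[ 9.99999712e-01,  4.87081237e-04, -5.81379303e-04,
         4.36988517e-04],
       [-3.17081454e-04,  9.64814939e-01,  2.62929710e-01,
        -6.62699234e-02],
       [ 6.88991565e-04, -2.62929450e-01,  9.64814816e-01,
        -1.43432007e-01],
       [ 0.00000000e+00,  0.00000000e+00,  0.00000000e+00,
         1.00000000e+00]])}
0.15
```

View pics/scene0.png

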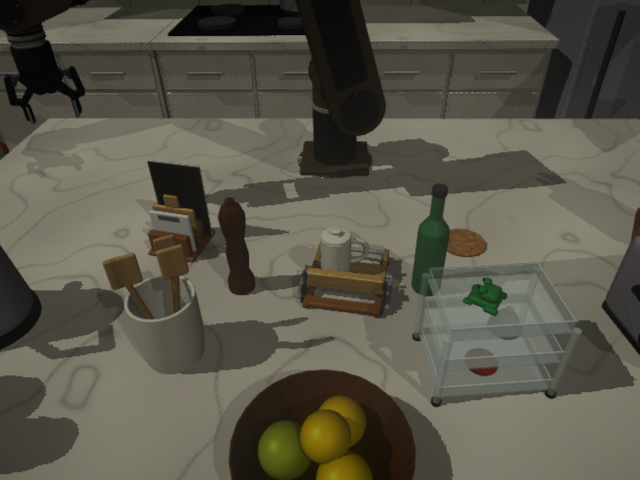

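View pics/top0.png

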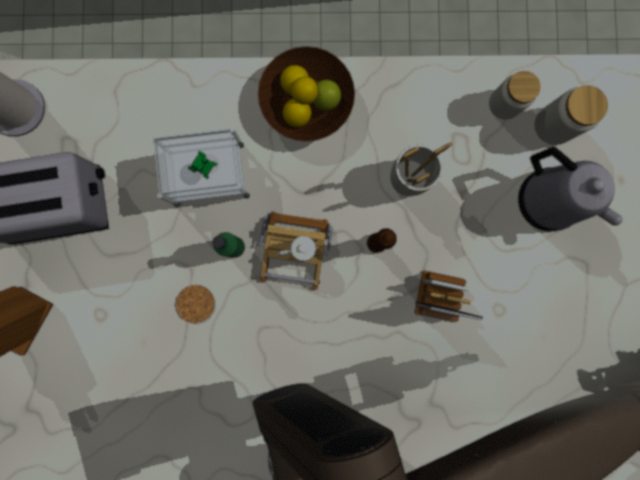

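View pics/wrist0.png

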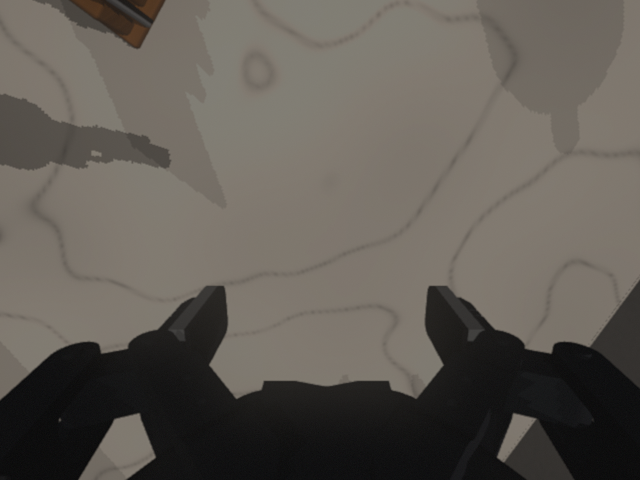

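```bash
cat > h.py <<'E'
import numpy as np, cv2
from scipy.spatial.transform import Rotation as R
from plant import ctrl,cams,spotter
def cam_T(n,state=None):
    p=cams.camera_params(n); T=np.eye(4)
    if n=="wrist":
        s=state or ctrl.get_state(); W=np.eye(4); W[:3,:3]=R.from_quat(s['tcp_rot']).as_matrix(); W[:3,3]=s['eef_pos']
        return W@p['mount'],p
    T[:3,:3]=R.from_quat(p['attitude']).as_matrix(); T[:3,3]=p['xyz']; return T,p
def cloud(n,d,state=None):
    T,p=cam_T(n,state); v,u=np.mgrid[:480,:640]
    P=np.stack([(u-p['cx'])/p['fx']*d,(v-p['cy'])/p['fy']*d,d],-1)
    X=P@T[:3,:3].T+T[:3,3]; X[d<=0]=np.nan; return X
def shot(n,name=None):
    s=ctrl.get_state(); p,d=cams.read_camera(n)
    if name: cv2.imwrite(f"pics/{name}.png",p[:,:,::-1])
    return p,d,cloud(n,d,s),s
def yaw():
    s=ctrl.get_state(); M=R.from_quat(s['tcp_rot']).as_matrix(); return M
def project(n,X,state=None):
    T,p=cam_T(n,state); c=(np.asarray(X)-T[:3,3])@T[:3,:3]
    return np.stack([c[...,0]/c[...,2]*p['fx']+p['cx'],c[...,1]/c[...,2]*p['fy']+p['cy']],-1)
E
python3 - <<'E'
from h import *
np.set_printoptions(precision=4,suppress=True)
out={}
for cam in("top","scene"):
    p,d,X,s=shot(cam); out[cam]=X; out[cam+'p']=p
    for t in("stand","mug_centre","mug_lid_rest","coaster_top","tablet_centre","rack","board_a_centre","board_b_centre","mill_centre","oil_centre","stand_panel","crock","trays"):
        if cam=="scene" and t in("crock","trays","coaster_top"): continue
        for k,r in enumerate(spotter.trace(t,cam)[:1]):
            m=r['mask']; x=X[m]; x=x[~np.isnan(x[:,0])]; out[f"{cam}_{t}"]=m
            print(cam,t,round(r['conf'],2),r['bbox'],len(x),np.median(x,0),np.percentile(x,2,axis=0),np.percentile(x,98,axis=0))
np.savez("m0.npz",**out); print(ctrl.get_state()['time'])
E
```

```text
top stand 0.84 [259.6, 211.4, 72.6, 79.9] 2439 [0.5628 0.0483 0.0331] [ 0.4523 -0.0522  0.0083] [0.6219 0.1175 0.0611]
top mug_lid_rest 0.69 [289.0, 236.0, 25.1, 21.5] 434 [0.5324 0.0111 0.1218] [ 0.5079 -0.013   0.1159] [0.5569 0.0372 0.1331]
top coaster_top 0.57 [175.5, 287.8, 38.4, 36.0] 1165 [0.3979 0.2945 0.0054] [ 0.3525  0.2496 -0.0004] [0.4403 0.3399 0.0107]
top tablet_centre 0.54 [414.7, 302.1, 69.1, 15.7] 269 [ 0.3849 -0.3137  0.1881] [ 0.3679 -0.384   0.0425] [ 0.397  -0.273   0.1934]
top rack 0.8 [413.3, 267.6, 50.3, 52.4] 1423 [ 0.4137 -0.3251  0.0575] [ 0.3525 -0.3838  0.0041] [ 0.4692 -0.281   0.0643]
top board_a_centre 0.7 [422.8, 292.9, 49.1, 7.3] 219 [ 0.4102 -0.3332  0.0993] [ 0.396  -0.387   0.0075] [ 0.422  -0.2944  0.1305]
top board_b_centre 0.78 [425.6, 283.2, 42.0, 5.0] 212 [ 0.4398 -0.3457  0.1013] [ 0.4268 -0.3934  0.007 ] [ 0.4521 -0.2964  0.1079]
top mill_centre 0.95 [365.8, 229.1, 28.9, 21.7] 521 [ 0.5461 -0.1694  0.1862] [ 0.5254 -0.1949  0.0124] [ 0.5706 -0.1542  0.2119]
top oil_centre 0.71 [261.6, 211.1, 72.3, 79.5] 2763 [0.5603 0.0481 0.0323] [ 0.4522
[... 996 characters left out ...]
5 -0.4002  0.0029] [ 0.69   -0.2521  0.225 ]
scene board_a_centre 0.68 [151.1, 196.4, 47.4, 33.5] 592 [ 0.4147 -0.3338  0.0986] [ 0.3848 -0.3888  0.054 ] [ 0.4496 -0.2968  0.1287]
scene board_b_centre 0.67 [149.8, 210.3, 45.0, 40.0] 846 [ 0.445  -0.3387  0.0826] [ 0.433  -0.3875  0.0236] [ 0.4546 -0.2989  0.1071]
scene mill_centre 0.2 [149.3, 219.0, 60.8, 46.6] 826 [ 0.4533 -0.3046  0.0374] [ 0.4027 -0.3971  0.0057] [ 0.6773 -0.242   0.2205]
scene oil_centre 0.75 [409.7, 182.2, 38.4, 113.4] 2286 [0.5603 0.1857 0.1343] [0.5116 0.1633 0.0034] [0.5733 0.219  0.2359]
scene stand_panel 0.76 [307.1, 246.3, 84.2, 47.5] 2223 [0.5749 0.0487 0.0388] [ 0.465  -0.0408  0.0029] [0.5947 0.1149 0.0616]
1.4
```

Run:
```python
from h import *
z=np.load("m0.npz")
a=cv2.resize(z['topp'][200:300,160:345],None,fx=4,fy=4,interpolation=cv2.INTER_CUBIC)
b=cv2.resize(z['scenep'][180:320,280:480],None,fx=4,fy=4,interpolation=cv2.INTER_CUBIC)
c=cv2.resize(z['topp'][250:340,380:500],None,fx=6,fy=6,interpolation=cv2.INTER_CUBIC)
for n,i in zip("abc",(a,b,c)): cv2.imwrite(f"pics/z{n}.png",np.clip(i[:,:,::-1].astype(float)*1.4,0,255).astype(np.uint8))
np.set_printoptions(precision=4,suppress=True)
# rack/tablet/bar line fits from top & scene
for cam in("top","scene"):
    X=z[cam]
    for t,zr in(("tablet_centre",(.175,.195)),("board_a_centre",(.08,.14)),("board_b_centre",(.095,.12)),("rack",(.052,.066))):
        x=X[z[f"{cam}_{t}"]]; x=x[(x[:,2]>zr[0])&(x[:,2]<zr[1])]
        if len(x)<15: continue
        vx,vy,x0,y0=cv2.fitLine(x[:,:2].astype(np.float32),cv2.DIST_HUBER,0,.001,.001).ravel()
        ang=np.degrees(np.arctan2(vy,vx))%180
        u=(x[:,:2]-[x0,y0])@[vx,vy]; mid=np.array([x0,y0])+np.array([vx,vy])*(np.percentile(u,1)+np.percentile(u,99))/2
        print(cam,t,len(x),"ang",ang,"mid",mid,"len",np.ptp(u),"maxz",x[:,2].max())
    for t in("stand",):
        x=X[z[f"{cam}_{t}"]]; 
        for zr in((.0,.02),(.02,.045),(.045,.07)):
            q=x[(x[:,2]>zr[0])&(x[:,2]<zr[1])]; r=cv2.minAreaRect(q[:,:2].astype(np.float32)); print(cam,t,zr,len(q),r)
```

```text
top tablet_centre 199 ang 77.41561 mid [ 0.3813 -0.3295] len 0.11712654739652029 maxz 0.19495312657008057
top board_a_centre 172 ang 77.269714 mid [ 0.4091 -0.3405] len 0.09699104684271642 maxz 0.1337365383833291
top board_b_centre 145 ang 76.960785 mid [ 0.4398 -0.3393] len 0.0894437729938926 maxz 0.10906927975313363
top rack 978 ang 168.51509 mid [ 0.41   -0.3361] len 0.10795175684021635 maxz 0.06562710901301494
top stand (0.0, 0.02) 664 ((0.5322341322898865, 0.036925241351127625), (0.17852550745010376, 0.18144813179969788), 80.3166732788086)
top stand (0.02, 0.045) 1338 ((0.5344556570053101, 0.03588153421878815), (0.17935810983181, 0.17099465429782867), 81.9891357421875)
top stand (0.045, 0.07) 417 ((0.575200080871582, 0.030781053006649017), (0.16158920526504517, 0.018477488309144974), 80.89322662353516)
scene tablet_centre 433 ang 77.23892 mid [ 0.385  -0.3331] len 0.12198446880103472 maxz 0.19446537240687456
scene board_a_centre 507 ang 77.71263 mid [ 0.4137 -0.3417] len 0.10640754082165083 maxz 0.13177028300576332
scene board_b_centre 240 ang 77.187386 mid [ 0.4438 -0.3436] len 0.09359199202515067 maxz 0.1089443597054417
scene rack 309 ang 91.477005 mid [ 0.4522 -0.3424] len 0.1072795663909143 maxz 0.06393175555945729
scene stand (0.0, 0.02) 1281 ((0.5182905197143555, 0.03391769528388977), (0.1859825849533081, 0.21759404242038727), 81.4324951171875)
scene stand (0.02, 0.045) 1620 ((0.53574538230896, 0.03389357030391693), (0.1814449280500412, 0.16474036872386932), 81.63407135009766)
scene stand (0.045, 0.07) 927 ((0.5569548010826111, 0.031420160084962845), (0.1618066132068634, 0.06212529167532921), 80.60881042480469)
```

View pics/za.png

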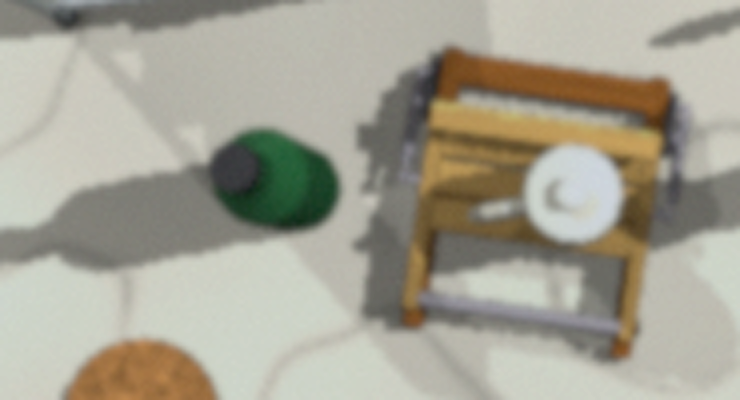

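View pics/zb.png

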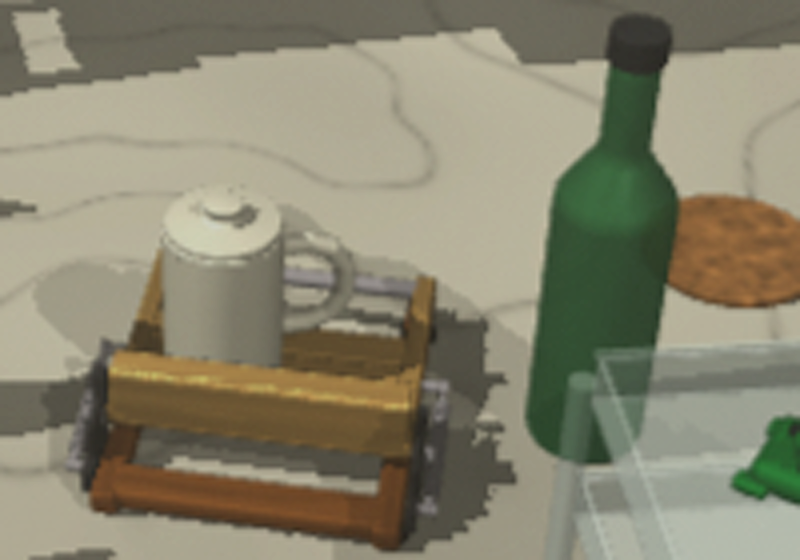

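View pics/zc.png

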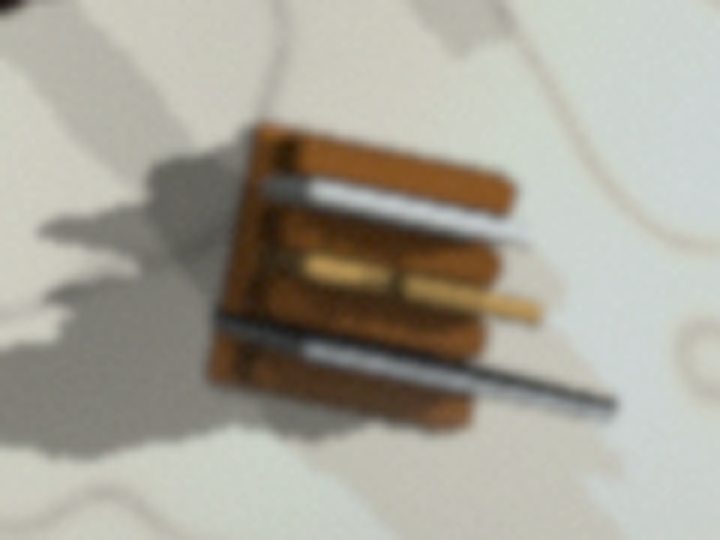

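Emit:
{"api": "send_rows", "payload": {"motion": [0,0,-1,-0.148,8.5,0,0,-1,-0.148,8.5,0,0,-1,-0.148,8.5,0,0,-1,-0.148,8.5,0,0,-1,-0.148,8.5,0,0,-1,-0.148,8.5,0,0,-1,-0.148,8.5,0,0,-1,-0.148,8.5,0,0,-1,-0.148,8.5]}}

```text
time: 2.3
eef_pos: [0.2729, -0.6161, 0.3215]
tcp_rot: [0.995, 0.1, -0.0, -0.003]
contact_force: [-0.7, -1.1, -0.5]
opening: 0.995
```

```bash
cat >> h.py <<'E'
np.set_printoptions(precision=4,suppress=True)
def rel(target,phi=None):
    """shift in tool axes (cm) from now to target TCP; spin to phi deg"""
    s=ctrl.get_state(); M=R.from_quat(s['tcp_rot']).as_matrix()
    cur=np.degrees(np.arctan2(M[1,0],M[0,0])); tilt=np.degrees(np.arccos(-M[2,2]))
    out=(np.asarray(target)-s['eef_pos'])@M*100 if target is not None else None
    sp=None if phi is None else -np.radians((phi-cur+180)%360-180)
    print("t",round(s['time'],2),"tcp",s['eef_pos'],"phi",round(cur,2),"tilt",round(tilt,2),"F",s['contact_force'],"op",round(s['opening'],3)); print("tool shift cm",out,"spin",sp)
E
cat > mugfit.py <<'E'
from h import *
from scipy.optimize import least_squares
z=np.load("m0.npz")
for cam in("top","scene"):
    x=z[cam][z[f"{cam}_mug_lid_rest"]]; x=x[(x[:,2]>.113)]
    c,r=cv2.minEnclosingCircle(x[:,:2].astype(np.float32)); print(cam,c,r)
    k=x[x[:,2]>.128]; print("knob",len(k),k.mean(0))
x=z['scene'][z['scene_mug_centre']]; q=x[(x[:,2]>.05)&(x[:,2]<.11)]
h=q[q[:,1]>.05]; print('handle',len(h),h.mean(0))
w=q[q[:,1]<.035]
f=least_squares(lambda c:np.hypot(w[:,0]-c[0],w[:,1]-c[1])-.03,[.53,.011],loss='soft_l1',f_scale=.002); print('wall fit',f.x,np.median(abs(f.fun)))
rel([f.x[0],f.x[1],.30],10)
E
python3 mugfit.py
```

```text
top (0.5324315428733826, 0.011648813262581825) 0.028165118768811226
knob 49 [0.5325 0.0118 0.1314]
scene (0.5330479741096497, 0.009320965968072414) 0.029467497020959854
knob 57 [0.5352 0.0101 0.132 ]
handle 160 [0.5268 0.0629 0.0818]
wall fit [0.5323 0.0099] 0.0007061160930979249
t 2.3 tcp [ 0.2729 -0.6161  0.3215] phi 11.47 tilt 0.32 F [-0.6757 -1.0667 -0.5467] op 0.995
tool shift cm [ 37.865  -56.1799   2.4549] spin 0.02561842105706745
```

Emit:
{"api": "send_rows", "payload": {"motion": [2.7,-4,0.1,0,8.5,2.7,-4,0.1,0,8.5,2.7,-4,0.1,0,8.5,2.7,-4,0.1,0,8.5,2.7,-4,0.1,0,8.5,2.7,-4,0.1,0,8.5,2.7,-4,0.1,0,8.5,2.7,-4,0.1,0,8.5,2.7,-4,0.1,0,8.5,2.7,-4,0.1,0,8.5,2.7,-4,0.1,0,8.5,2.7,-4,0.1,0,8.5]}}

```text
time: 3.5
eef_pos: [0.4995, -0.0689, 0.3131]
tcp_rot: [0.995, 0.095, 0.003, 0.002]
contact_force: [0.4, -0.5, 0.5]
opening: 0.996
```

Run:
```python
from h import *
rel([.5325,.0107,.30],9)
p,d,X,s=shot("wrist","w1")
```

```text
t 3.5 tcp [ 0.4995 -0.0689  0.3131] phi 10.91 tilt 0.42 F [ 0.4123 -0.4843  0.5154] op 0.996
tool shift cm [ 4.7394 -7.198   1.3062] spin 0.03341107847089777
```

View pics/w1.png

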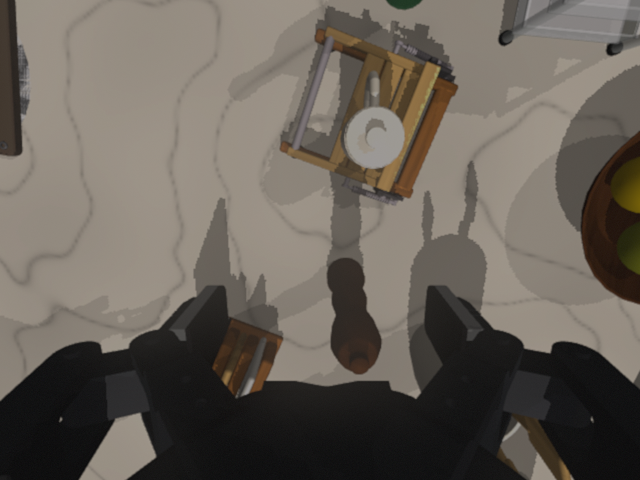

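Run:
```python
from h import *
p,d,X,s=shot("wrist")
np.savez("w1.npz",p=p,d=d,X=X)
for t in("mug_lid_rest","mug_centre","stand_bar","stand"):
    for r in spotter.trace(t,"wrist")[:2]:
        x=X[r['mask']]; x=x[~np.isnan(x[:,0])]; print(t,round(r['conf'],2),r['bbox'],np.median(x,0))
        if t=="mug_lid_rest": print(cv2.minEnclosingCircle(x[x[:,2]>.112][:,:2].astype(np.float32)))
        if t=="mug_centre":
            h=x[np.hypot(x[:,0]-.5325,x[:,1]-.0107)>.042]; h=h[h[:,2]>.06]; m=h.mean(0); print('handle',len(h),m,np.degrees(np.arctan2(m[1]-.0107,m[0]-.5325)))
        if t=="stand":
            q=x[(x[:,2]>.0)&(x[:,2]<.02)]; print(cv2.minAreaRect(x[x[:,2]<.062][:,:2].astype(np.float32)))
a=p[10:220,230:480]; cv2.imwrite("pics/zw1.png",cv2.resize(a,None,fx=3,fy=3,interpolation=cv2.INTER_CUBIC)[:,:,::-1])
# bar: pixel ends
for u in np.arange(298,332,4):
    pass
```

```text
mug_lid_rest 0.72 [341.3, 114.9, 57.5, 63.7] [0.5319 0.0111 0.1228]
((0.5321325063705444, 0.010393178090453148), 0.0285880696028471)
mug_centre 0.95 [336.0, 79.7, 49.7, 99.2] [0.5215 0.0482 0.1043]
handle 278 [0.5222 0.0624 0.093 ] 101.28966022103545
mug_centre 0.19 [285.1, 34.9, 150.2, 165.3] [0.5401 0.0623 0.036 ]
handle 684 [0.5774 0.0398 0.0606] 32.906378686199766
stand_bar 0.61 [223.6, 337.1, 22.7, 45.6] [ 0.4194 -0.2965  0.066 ]
stand_bar 0.57 [285.1, 33.8, 151.7, 167.0] [0.5368 0.0605 0.036 ]
stand 0.55 [276.2, 35.5, 176.4, 176.5] [0.5581 0.0566 0.0352]
((0.5338729619979858, 0.037972114980220795), (0.19340991973876953, 0.18712444603443146), 80.9056396484375)
```

View pics/zw1.png

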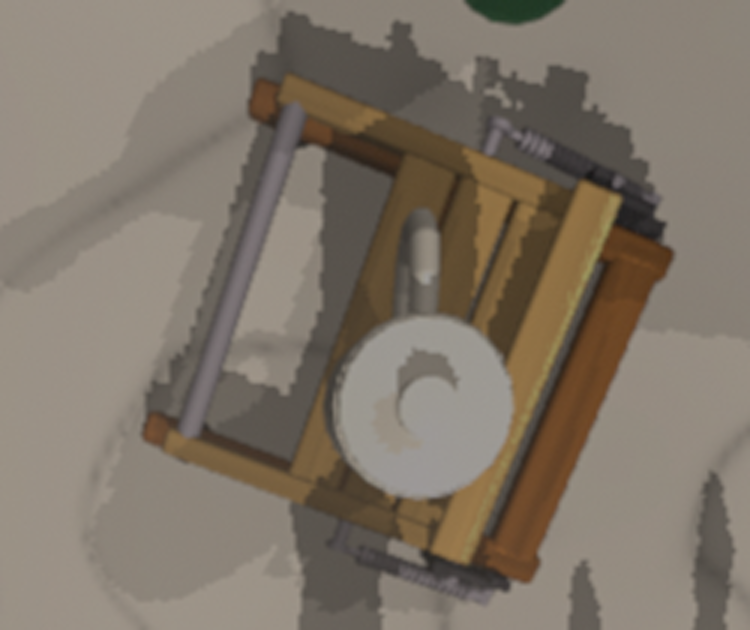

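Run:
```python
from h import *
rel([.5323,.0105,.18],11.3)
```

```text
t 3.8 tcp [ 0.4989 -0.0716  0.3127] phi 10.88 tilt 0.35 F [-0.5983  0.4072 -0.6025] op 0.993
tool shift cm [ 4.7613 -7.4833 13.2616] spin -0.007356872486640885
```

Emit:
{"api": "send_rows", "payload": {"motion": [1.6,-2.5,3,-0.007,8.5,1.6,-2.5,3,0,8.5,1.6,-2.5,3,0,8.5,0,0,2,0,8.5,0,0,1,0,8.5,0,0,0,0,8.5]}}

```text
time: 4.4
eef_pos: [0.5347, 0.0015, 0.1914]
tcp_rot: [0.996, 0.089, 0.005, 0.004]
contact_force: [0.1, 0.8, 1.1]
opening: 0.996
```

Run:
```python
from h import *
p,d,X,s=shot("wrist","w2")
rel([.5323,.0105,.068],11.3)
```

```text
t 4.45 tcp [0.5352 0.0013 0.1924] phi 10.15 tilt 0.86 F [ 0.5178 -0.3027  0.3667] op 0.997
tool shift cm [-0.2629 -1.0813 12.4249] spin -0.020048307042288202
```

View pics/w2.png

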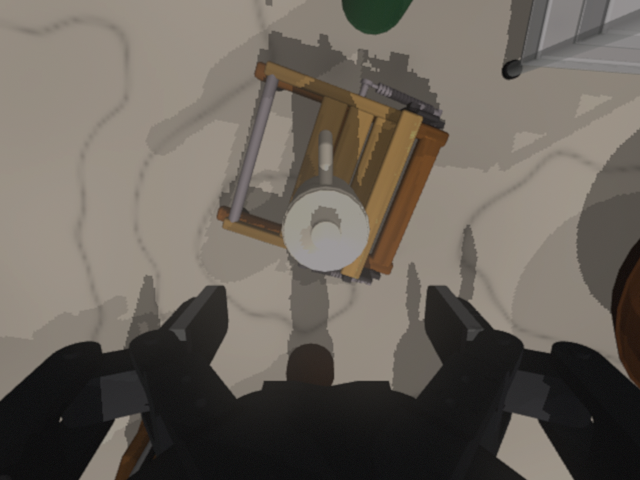

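Emit:
{"api": "send_rows", "payload": {"motion": [-0.26,-1.1,2,-0.02,8.5,0,0,2,0,8.5,0,0,0,0,8.5]}}

```text
time: 4.75
eef_pos: [0.5345, 0.0075, 0.1572]
tcp_rot: [0.995, 0.096, 0.011, 0.006]
contact_force: [-0.7, 0.3, -0.0]
opening: 0.994
```

Run:
```python
from h import *
rel([.5323,.0105,.068],11.3)
```

```text
t 4.75 tcp [0.5345 0.0075 0.1572] phi 11.0 tilt 1.44 F [-0.7461  0.269  -0.0465] op 0.994
tool shift cm [-0.3459 -0.4595  8.9135] spin -0.005194192175981898
```

Emit:
{"api": "send_rows", "payload": {"motion": [-0.3,-0.45,0,0,8.5,0,0,0,0,8.5,0,0,0,0,8.5]}}

```text
time: 5.05
eef_pos: [0.533, 0.0097, 0.1624]
tcp_rot: [0.995, 0.094, 0.015, 0.007]
contact_force: [0.0, 0.4, 0.6]
opening: 0.992
```

```bash
cat >> h.py <<'E'
def tz():
    s=ctrl.get_state(); M=R.from_quat(s['tcp_rot']).as_matrix(); print("toolz",M[:,2], "q",s['qpos'])
E
python3 - <<'E'
from h import *
rel([.5323,.0105,.068],11.3);tz()
E
```

```text
t 5.05 tcp [0.533  0.0097 0.1624] phi 10.85 tilt 1.87 F [0.0353 0.3877 0.5806] op 0.992
tool shift cm [-0.3149 -0.2481  9.4273] spin -0.007855780936112422
toolz [ 0.0306 -0.0113 -0.9995] q [-0.1694  0.0256  2.0032 -0.0068  1.0807 -0.3554]
```

Emit:
{"api": "send_rows", "payload": {"motion": [0,0,0,0,8.5,0,0,0,0,8.5,0,0,0,0,8.5]}}

```text
time: 5.35
eef_pos: [0.5342, 0.0094, 0.1648]
tcp_rot: [0.995, 0.094, 0.017, 0.008]
contact_force: [0.2, 0.2, 0.7]
opening: 1.0
```

Run:
```python
from h import *
rel([.5323,.0105,.068],11.3);tz()
```

```text
t 5.35 tcp [0.5342 0.0094 0.1648] phi 10.84 tilt 2.1 F [0.2004 0.1554 0.6915] op 1.0
tool shift cm [-0.4729 -0.3196  9.6663] spin -0.008010312836047837
toolz [ 0.0347 -0.012  -0.9993] q [-0.1695  0.0232  2.001  -0.0068  1.0813 -0.3554]
```

Emit:
{"api": "send_rows", "payload": {"motion": [0,0,0,0,8.5,0,0,0,0,8.5,0,0,0,0,8.5,0,0,0,0,8.5]}}

```text
time: 5.75
eef_pos: [0.5342, 0.0095, 0.1647]
tcp_rot: [0.995, 0.094, 0.017, 0.008]
contact_force: [0.2, -0.1, -0.2]
opening: 1.002
```

Run:
```python
from h import *
rel([.5323,.0105,.068],11.3);tz()
```

```text
t 5.75 tcp [0.5342 0.0095 0.1647] phi 10.86 tilt 2.09 F [ 0.2243 -0.138  -0.2174] op 1.002
tool shift cm [-0.4728 -0.309   9.6595] spin -0.0077611070618289375
toolz [ 0.0344 -0.0119 -0.9993] q [-0.1694  0.0234  2.0008 -0.0068  1.0814 -0.3555]
```

Emit:
{"api": "send_rows", "payload": {"motion": [-0.2,-0.3,-4,-0.008,8.5,0,0,-4,0,8.5,0,0,0,0,8.5,0,0,0,0,8.5,0,0,0,0,8.5]}}

```text
time: 6.25
eef_pos: [0.5275, 0.0133, 0.2446]
tcp_rot: [0.995, 0.099, 0.014, 0.007]
contact_force: [1.2, 0.6, 0.1]
opening: 0.996
```

Run:
```python
from h import *
rel([.5323,.0105,.068],11.3);tz()
```

```text
t 6.25 tcp [0.5275 0.0133 0.2446] phi 11.33 tilt 1.8 F [1.1569 0.6259 0.1492] op 0.996
tool shift cm [-0.06    0.0786 17.6669] spin 0.0004906981985441293
toolz [ 0.0294 -0.0111 -0.9995] q [-0.1641 -0.0687  1.9388 -0.0065  1.2406 -0.3596]
```

Emit:
{"api": "send_rows", "payload": {"motion": [0,0,4,0,8.5,0,0,4,0,8.5]}}

```text
time: 6.45
eef_pos: [0.5338, 0.0119, 0.168]
tcp_rot: [0.995, 0.099, 0.02, 0.009]
contact_force: [0.6, -0.1, -1.5]
opening: 0.996
```

Run:
```python
from h import *
rel([.5323,.0105,.068],11.3);tz()
```

```text
t 6.45 tcp [0.5338 0.0119 0.168 ] phi 11.34 tilt 2.5 F [ 0.6374 -0.1392 -1.5037] op 0.996
tool shift cm [-0.5566 -0.1063  9.9842] spin 0.0006836850592517669
toolz [ 0.0416 -0.0131 -0.999 ] q [-0.165   0.0148  2.0033 -0.0069  1.0803 -0.3594]
```

Emit:
{"api": "send_rows", "payload": {"motion": [-0.6,-0.1,2.5,0,8.5,0,0,2.5,0,8.5,0,0,0,0,8.5]}}

```text
time: 6.75
eef_pos: [0.5223, 0.012, 0.1053]
tcp_rot: [0.995, 0.098, 0.011, 0.006]
contact_force: [-0.1, 0.3, -0.6]
opening: 0.999
```

Run:
```python
from h import *
rel([.5323,.0105,.068],11.3);tz()
p,d,X,s=shot("wrist","w3")
```

```text
t 6.75 tcp [0.5223 0.012  0.1053] phi 11.31 tilt 1.41 F [-0.1305  0.318  -0.5638] op 0.999
tool shift cm [0.8784 0.29   3.7484] spin 9.524829934799348e-05
toolz [ 0.0226 -0.0099 -0.9997] q [-0.1685  0.083   2.0599 -0.0072  0.9747 -0.3617]
```

View pics/w3.png

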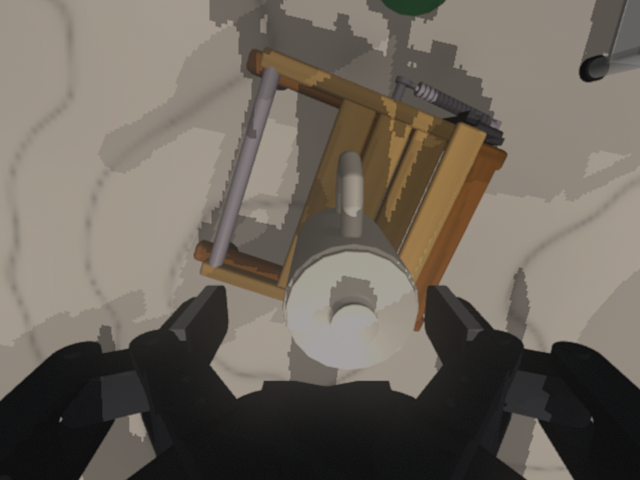

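Emit:
{"api": "send_rows", "payload": {"motion": [0.7,0.2,0,0,8.5,0,0,0,0,8.5]}}

```text
time: 7.0
eef_pos: [0.5325, 0.011, 0.1091]
tcp_rot: [0.995, 0.098, 0.014, 0.007]
contact_force: [-1.0, -0.0, 0.1]
opening: 0.996
```

Run:
```python
from h import *
rel([.5323,.0105,.068],11.3);tz()
```

```text
t 7.0 tcp [0.5325 0.011  0.1091] phi 11.32 tilt 1.73 F [-0.9835 -0.0318  0.0696] op 0.996
tool shift cm [-0.1388 -0.0179  4.1126] spin 0.0002732692199305219
toolz [ 0.0282 -0.0108 -0.9995] q [-0.167   0.0966  2.0371 -0.0072  0.9783 -0.3604]
```

Emit:
{"api": "send_rows", "payload": {"motion": [-0.1,0,2,0,8.5,0,0,1.8,0,8.5,0,0,0,0,8.5]}}

```text
time: 7.3
eef_pos: [0.5381, 0.0097, 0.0764]
tcp_rot: [0.995, 0.099, 0.019, 0.008]
contact_force: [-0.9, 0.1, -0.8]
opening: 0.997
```

Run:
```python
from h import *
rel([.5323,.0105,.068],11.3);tz()
p,d,X,s=shot("wrist","w4")
```

```text
t 7.3 tcp [0.5381 0.0097 0.0764] phi 11.34 tilt 2.41 F [-0.8626  0.1085 -0.7742] op 0.997
tool shift cm [-0.5784 -0.2127  0.8193] spin 0.0006558000252797613
toolz [ 0.04   -0.0128 -0.9991] q [-0.1679  0.152   2.046  -0.0076  0.902  -0.3608]
```

View pics/w4.png

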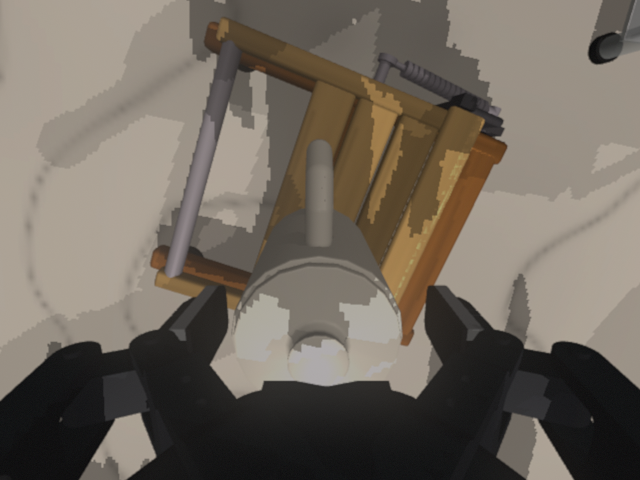

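Emit:
{"api": "send_rows", "payload": {"motion": [-0.4,-0.2,0.7,0,8.5,0,0,0,0,8.5]}}

```text
time: 7.55
eef_pos: [0.5368, 0.0104, 0.0732]
tcp_rot: [0.995, 0.099, 0.023, 0.009]
contact_force: [-0.7, 0.1, 0.5]
opening: 0.997
```

Run:
```python
from h import *
rel([.5323,.0105,.068],11.3);tz()
```

```text
t 7.55 tcp [0.5368 0.0104 0.0732] phi 11.35 tilt 2.82 F [-0.7327  0.0767  0.5292] op 0.997
tool shift cm [-0.4626 -0.1071  0.4988] spin 0.0009291445396035413
toolz [ 0.0472 -0.014  -0.9988] q [-0.1668  0.1511  2.0545 -0.0077  0.8873 -0.3598]
```

Emit:
{"api": "send_rows", "payload": {"motion": [-0.5,-0.1,0.4,0,8.5,0,0,0,0,8.5]}}

```text
time: 7.75
eef_pos: [0.5323, 0.0103, 0.0702]
tcp_rot: [0.995, 0.099, 0.024, 0.01]
contact_force: [-0.2, 0.5, -0.7]
opening: 0.994
```

Run:
```python
from h import *
rel([.5323,.0105,.068],11.3);tz()
```

```text
t 7.75 tcp [0.5323 0.0103 0.0702] phi 11.37 tilt 2.97 F [-0.1593  0.5015 -0.6556] op 0.994
tool shift cm [-0.0103 -0.0229  0.2151] spin 0.0012219014865935776
toolz [ 0.0497 -0.0145 -0.9987] q [-0.1684  0.1455  2.0677 -0.0077  0.877  -0.3616]
```

Emit:
{"api": "send_rows", "payload": {"motion": [0,0,0,0,5,0,0,0,0,5,0,0,0,0,5,0,0,0,0,5,0,0,0,0,5,0,0,0,0,5], "grip_force": 40}}

```text
time: 8.35
eef_pos: [0.533, 0.0103, 0.0714]
tcp_rot: [0.995, 0.099, 0.025, 0.01]
contact_force: [0.2, -0.3, 1.0]
opening: 0.685
```

Run:
```python
from h import *
rel([.42,.02,.13],11.3);tz()
```

```text
t 8.35 tcp [0.533  0.0103 0.0714] phi 11.37 tilt 3.06 F [ 0.2166 -0.2723  1.0498] op 0.685
tool shift cm [-10.595   -3.0205  -6.4483] spin 0.001205119686264134
toolz [ 0.0514 -0.0146 -0.9986] q [-0.1683  0.144   2.0668 -0.0075  0.8777 -0.3616]
```

Emit:
{"api": "send_rows", "payload": {"motion": [0,0,-0.8,0,5,0,0,-1.5,0,5,0,0,-1.5,0,5,0,0,-1.5,0,5,0,0,-0.7,0,5]}}

```text
time: 8.85
eef_pos: [0.5253, 0.0119, 0.1286]
tcp_rot: [0.995, 0.099, 0.019, 0.008]
contact_force: [0.3, 0.4, -2.9]
opening: 0.682
```

Run:
```python
from h import *
rel([.41,.02,.13],11.3);tz()
shot("scene","s1"); shot("wrist","w5")
```

```text
t 8.85 tcp [0.5253 0.0119 0.1286] phi 11.35 tilt 2.39 F [ 0.2765  0.434  -2.8987] op 0.682
tool shift cm [-11.1305  -3.0568  -0.6136] spin 0.0009316085432272778
toolz [ 0.0398 -0.0127 -0.9991] q [-0.1679  0.047   2.0496 -0.0069  1.0036 -0.362 ]
```

View pics/s1.png

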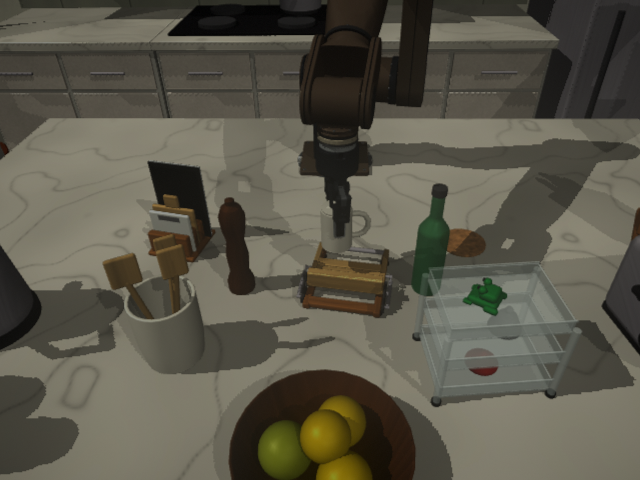

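View pics/w5.png

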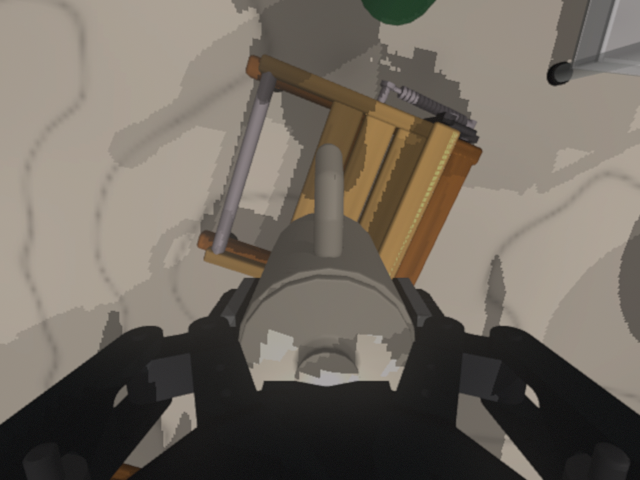

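Emit:
{"api": "send_rows", "payload": {"motion": [-0.6,-0.8,0,0,5,-1.2,-1.8,0,0,5,-1.6,-2.5,0,0,5,-1.6,-2.5,0,0,5,-1,-3,0,0,5,0,-3,0,0,5,0,-3,0,0,5,0,-3,0,0,5,0,-3,0,0,5,0,-2.5,0,0,5,0,-1.5,0,0,5,0,-0.6,0,0,5]}}

```text
time: 10.15
eef_pos: [0.3939, 0.2762, 0.1073]
tcp_rot: [0.995, 0.097, 0.007, 0.008]
contact_force: [0.8, -1.3, -3.1]
opening: 0.684
```

Run:
```python
from h import *
rel([.397,.2945,.044],11.3);tz()
```

```text
t 10.15 tcp [0.3939 0.2762 0.1073] phi 11.16 tilt 1.24 F [ 0.7511 -1.3191 -3.0563] op 0.684
tool shift cm [ 0.5839 -1.8491  6.3011] spin -0.002379755556611623
toolz [ 0.0154 -0.0153 -0.9998] q [ 0.4109 -0.0025  2.1443 -0.0241  0.9918  0.2293]
```

Emit:
{"api": "send_rows", "payload": {"motion": [0.3,-1,1,0,5,0.3,-0.8,1.5,0,5,0,0,1.2,0,5,0,0,0,0,5]}}

```text
time: 10.55
eef_pos: [0.3936, 0.2941, 0.0663]
tcp_rot: [0.995, 0.098, 0.005, 0.01]
contact_force: [-0.4, 0.5, -2.6]
opening: 0.681
```

Run:
```python
from h import *
rel([.397,.2945,.044],11.3);tz()
p,d,X,s=shot("top","t1")
r=spotter.trace("coaster_top","top")[0]; m=r['mask'];print(r['conf'],r['bbox'])
x=X[m]; x=x[(x[:,2]<.015)]; print(np.nanmin(x,0),np.nanmax(x,0))
cv2.imwrite("pics/zt1.png",cv2.resize(p[200:360,140:340],None,fx=4,fy=4)[:,:,::-1])
shot("wrist","w6")
```

```text
t 10.55 tcp [0.3936 0.2941 0.0663] phi 11.29 tilt 1.22 F [-0.4446  0.501  -2.6039] op 0.681
tool shift cm [ 0.321  -0.0159  2.2287] spin -0.0002258694786794336
toolz [ 0.011  -0.0182 -0.9998] q [ 0.4458  0.092   2.1357 -0.0267  0.912   0.2653]
0.84 [183.8, 284.9, 29.9, 39.2]
[ 0.3495  0.2447 -0.0028] [0.4453 0.32   0.0122]
```

View pics/w6.png

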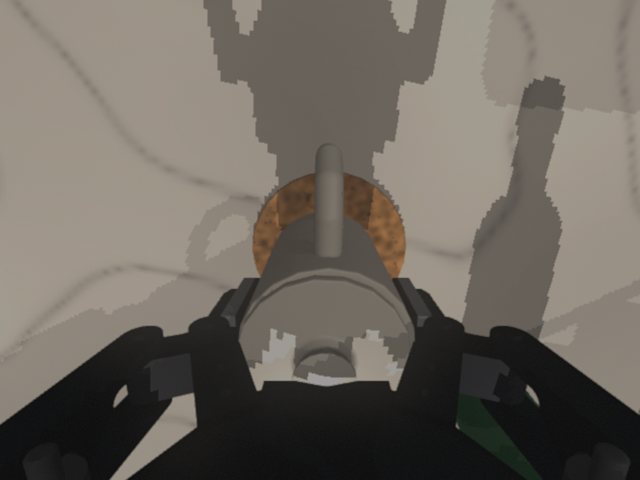

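View pics/zt1.png

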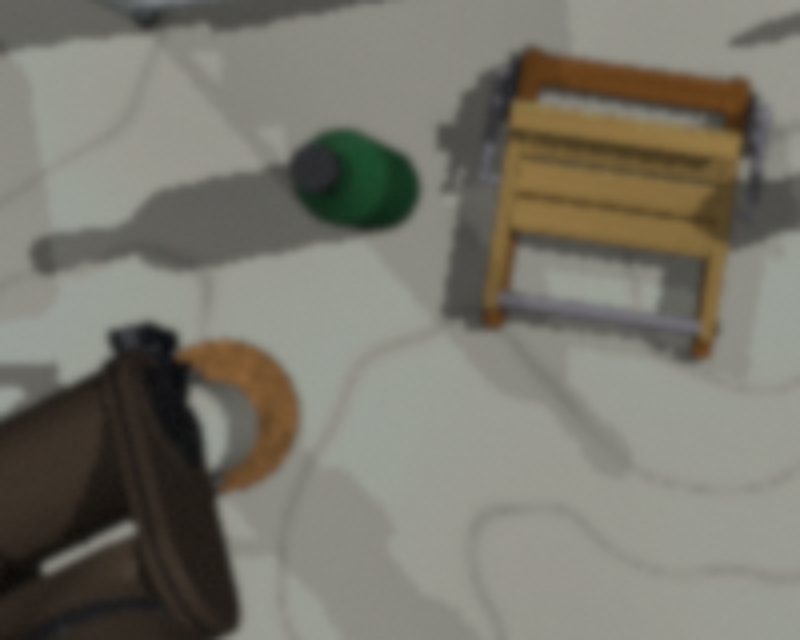

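Emit:
{"api": "send_rows", "payload": {"motion": [0.2,0,0.8,0,5,0,0,0.7,0,5,0,0,0.4,0,5]}}

```text
time: 11.0
eef_pos: [0.4002, 0.295, 0.051]
tcp_rot: [0.995, 0.097, 0.01, 0.008]
contact_force: [0.1, -0.3, -2.3]
opening: 0.679
```

Run:
```python
from h import *
rel([.397,.2945,.0425],11.3);tz()
```

```text
t 11.0 tcp [0.4002 0.295  0.051 ] phi 11.17 tilt 1.42 F [ 0.0666 -0.3158 -2.3272] op 0.679
tool shift cm [-0.3399 -0.0242  0.8444] spin -0.0022262043335555923
toolz [ 0.0206 -0.0136 -0.9997] q [ 0.4417  0.1259  2.1331 -0.0277  0.8699  0.2646]
```

Emit:
{"api": "send_rows", "payload": {"motion": [0,0,0.5,0,5,0,0,0.3,0,5]}}

```text
time: 11.2
eef_pos: [0.4004, 0.2947, 0.0421]
tcp_rot: [0.995, 0.097, 0.009, 0.008]
contact_force: [-0.0, -0.0, -3.3]
opening: 0.683
```

Run:
```python
from h import *
rel([.397,.2945,.0425],11.3);tz()
```

```text
t 11.2 tcp [0.4004 0.2947 0.0421] phi 11.15 tilt 1.41 F [-0.0425 -0.0472 -3.3134] op 0.683
tool shift cm [-0.3383 -0.0488 -0.0438] spin -0.002656331466757736
toolz [ 0.0203 -0.0138 -0.9997] q [ 0.4409  0.1423  2.1354 -0.0281  0.8517  0.2649]
```

Emit:
{"api": "send_rows", "payload": {"motion": [0,0,0.2,0,5]}}

```text
time: 11.3
eef_pos: [0.4005, 0.295, 0.0416]
tcp_rot: [0.995, 0.097, 0.008, 0.008]
contact_force: [-8.3, -1.2, 21.6]
opening: 0.68
```

Emit:
{"api": "send_rows", "payload": {"motion": [0,0,0.15,0,5]}}

```text
time: 11.4
eef_pos: [0.4006, 0.295, 0.0417]
tcp_rot: [0.995, 0.097, 0.007, 0.009]
contact_force: [-5.2, -3.9, 9.9]
opening: 0.682
```

Emit:
{"api": "send_rows", "payload": {"motion": [0,0,0,0,6.5,0,0,0,0,7,0,0,0,0,8,0,0,0,0,8.5,0,0,0,0,8.5,0,0,0,0,8.5]}}

```text
time: 12.0
eef_pos: [0.4032, 0.2964, 0.0439]
tcp_rot: [0.995, 0.097, 0.011, 0.008]
contact_force: [0.3, -0.5, -0.0]
opening: 0.992
```

Run:
```python
from h import *
rel([.397,.2945,.0425],11.3);tz()
shot("wrist","w7")
```

```text
t 12.0 tcp [0.4032 0.2964 0.0439] phi 11.17 tilt 1.49 F [ 0.2954 -0.4611 -0.0217] op 0.992
tool shift cm [-0.6463  0.061   0.1298] spin -0.002193458808445058
toolz [ 0.0225 -0.0129 -0.9997] q [ 0.4417  0.1445  2.1287 -0.0283  0.8538  0.2652]
```

View pics/w7.png

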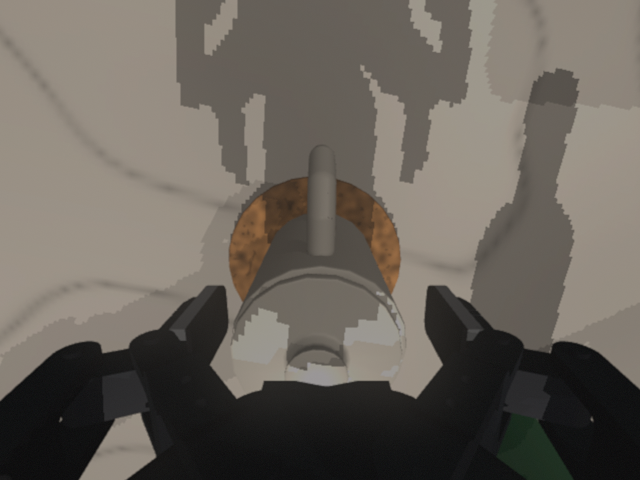

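Emit:
{"api": "send_rows", "payload": {"motion": [-0.2,0,-0.5,0,8.5,0,0,-1.5,0,8.5,0,0,-2,0,8.5,0,0,-3,0,8.5,0,0,-4,0,8.5,0,0,-4,0,8.5,0,0,-4,0,8.5]}}

```text
time: 12.75
eef_pos: [0.3913, 0.296, 0.2333]
tcp_rot: [0.995, 0.097, 0.002, 0.011]
contact_force: [0.9, 0.2, -0.9]
opening: 0.998
```

Run:
```python
from h import *
rel([.4,.02,.2],-8.5);tz()
shot("scene","s2"); p,d,X,s=shot("top","t2")
np.savez("t2.npz",p=p,X=X)
cv2.imwrite("pics/zt2.png",cv2.resize(p[200:320,150:350],None,fx=4,fy=4,interpolation=cv2.INTER_CUBIC)[:,:,::-1])
for t in("stand_panel","stand","mug_lid_rest","coaster_top"):
    for r in spotter.trace(t,"top")[:1]:
        x=X[r['mask']]; x=x[~np.isnan(x[:,0])]; print(t,round(r['conf'],2),r['bbox'],np.median(x,0))
        np.save("mask_"+t+".npy",r['mask'])
```

```text
t 12.75 tcp [0.3913 0.296  0.2333] phi 11.16 tilt 1.24 F [ 0.8821  0.2254 -0.86  ] op 0.998
tool shift cm [-4.4928 27.1654  3.9076] spin 0.3430892356366344
toolz [ 0.0054 -0.0209 -0.9998] q [ 0.4514 -0.1257  2.0121 -0.0222  1.2595  0.2635]
stand_panel 0.81 [261.7, 226.6, 64.0, 58.6] [0.5369 0.0357 0.0347]
stand 0.95 [259.0, 212.3, 74.8, 78.6] [0.5505 0.0342 0.0331]
mug_lid_rest 0.78 [174.1, 291.7, 26.9, 23.7] [0.3991 0.295  0.0926]
coaster_top 0.68 [183.4, 285.5, 31.1, 40.0] [0.3979 0.2733 0.0053]
```

View pics/s2.png

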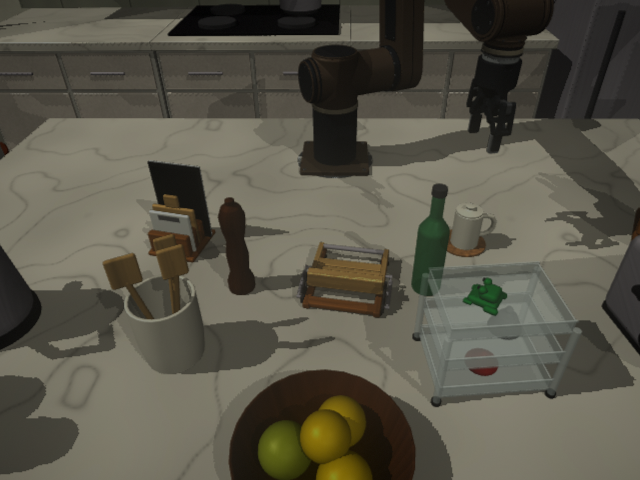

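View pics/zt2.png

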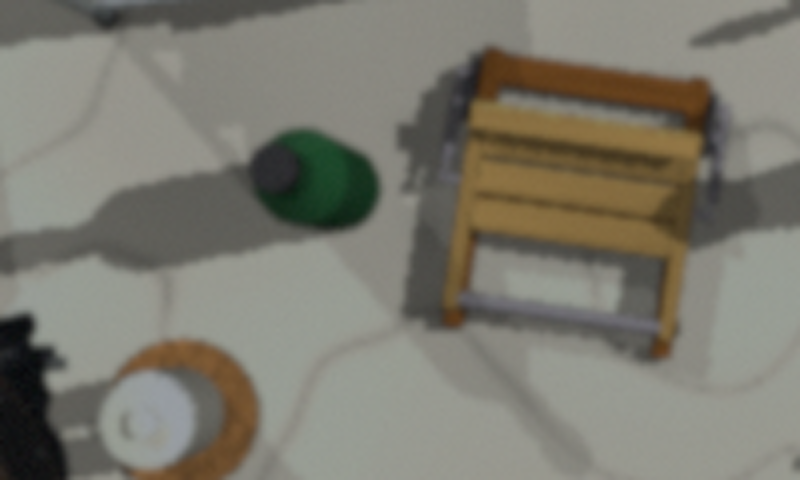

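Run:
```python
from h import *
T,p=cam_T("top")
def ray(u,v,z):
    u=150+u/4;v=200+v/4   # resize center offset ignored
    d=T[:3,:3]@np.array([(u-p['cx'])/p['fx'],(v-p['cy'])/p['fy'],1]); return T[:3,3]+d*(z-T[2,3])/d[2]
def two(a,b,z,n):
    A,B=ray(*a,z),ray(*b,z); d=A-B; print(n,A[:2],B[:2],"mid",(A+B)[:2]/2,"len",np.linalg.norm(d),"ang",np.degrees(np.arctan2(d[1],d[0])));return (A+B)/2
b=two((462,298),(662,324),.034,"bar")
h=two((475,99),(704,137),.059,"lipouter(hinge 0)")
s=two((470,231),(684,256),.035,"slat end 81")
f=two((487,50),(708,82),.014,"front crossbar +40")
for ang in(-7.5,-8.5,-9.5):
    a=np.radians(ang); ux=np.array([np.cos(a),np.sin(a)])
    print(ang,"bar->hinge est",b[:2]+.125*ux,"lip",h[:2],"slat",s[:2]+.081*ux,"front",f[:2]-.04*ux)
z=np.load("t2.npz"); X=z['X']; m=np.load("mask_stand.npy"); x=X[m]
q=x[(x[:,2]>.05)&(x[:,2]<.066)]; r=cv2.minAreaRect(q[:,:2].astype(np.float32)); print("lip rect",r)
w=x[(x[:,2]>.026)&(x[:,2]<.04)]; 
print("mid rect",cv2.minAreaRect(w[:,:2].astype(np.float32)))
vx,vy,x0,y0=cv2.fitLine(q[:,:2].astype(np.float32),cv2.DIST_HUBER,0,.001,.001).ravel(); print("lip ang",np.degrees(np.arctan2(vy,vx)),x0,y0, len(q))
```

```text
bar [0.4703 0.1086] [ 0.4523 -0.0185] mid [0.4613 0.045 ] len 0.12837036557675802 ang 81.93071231576775
lipouter(hinge 0) [0.595  0.0974] [ 0.5695 -0.0461] mid [0.5822 0.0257] len 0.1457899587482649 ang 79.90420823970501
slat end 81 [0.5129 0.1032] [ 0.4953 -0.033 ] mid [0.5041 0.0351] len 0.13731170633225903 ang 82.6716160933458
front crossbar +40 [0.6312 0.0932] [ 0.6086 -0.0504] mid [0.6199 0.0214] len 0.14540161591443 ang 81.08730320364026
-7.5 bar->hinge est [0.5852 0.0287] lip [0.5822 0.0257] slat [0.5844 0.0245] front [0.5802 0.0266]
-8.5 bar->hinge est [0.5849 0.0266] lip [0.5822 0.0257] slat [0.5842 0.0231] front [0.5803 0.0273]
-9.5 bar->hinge est [0.5846 0.0244] lip [0.5822 0.0257] slat [0.584  0.0217] front [0.5804 0.028 ]
lip rect ((0.5749971270561218, 0.029346004128456116), (0.15874630212783813, 0.018113361671566963), 81.07771301269531)
mid rect ((0.5275779366493225, 0.03874918818473816), (0.1778702735900879, 0.15120823681354523), 80.95089721679688)
lip ang 81.02338 0.5750302 0.029932162 419
```

Emit:
{"api": "send_rows", "payload": {"motion": [0,0,0,0.117,6,0,0,0,0.117,5,0,0,0,0.117,3,1,3,0,0,2.8,1.8,4,0,0,2.8,1.8,4,0,0,2.8,1.8,4,1,0,2.8,1.8,4,1,0,2.8,1,2.5,1,0,2.8,0,0,0,0,2.8]}}

```text
time: 14.05
eef_pos: [0.4354, 0.0579, 0.1839]
tcp_rot: [0.996, -0.083, -0.015, 0.016]
contact_force: [0.1, 1.3, -0.9]
opening: 0.325
```

Run:
```python
from h import *
rel([.4608,.0455,.13],-8.9);tz()
p,d,X,s=shot("wrist","w8"); np.savez("w8.npz",p=p,d=d,X=X)
for t in("stand","stand_panel"):
    for r in spotter.trace(t,"wrist")[:1]:
        x=X[r['mask']]; x=x[~np.isnan(x[:,0])]; print(t,round(r['conf'],2),r['bbox'],np.median(x,0))
        q=x[(x[:,2]>.05)&(x[:,2]<.066)]; print("lip rect",cv2.minAreaRect(q[:,:2].astype(np.float32)))
```

```text
t 14.05 tcp [0.4354 0.0579 0.1839] phi -9.59 tilt 2.58 F [ 0.0782  1.2729 -0.8896] op 0.325
tool shift cm [2.8591 0.6141 5.3389] spin -0.011975848759865222
toolz [-0.0335 -0.03   -0.999 ] q [-0.0806 -0.1858  2.1581 -0.035   1.2005  0.0994]
stand 0.57 [338.6, 114.7, 211.2, 199.5] [0.5514 0.0463 0.0356]
lip rect ((0.5749229192733765, 0.029321953654289246), (0.16262462735176086, 0.019076423719525337), 80.77994537353516)
stand_panel 0.97 [346.2, 120.8, 183.5, 188.9] [0.5448 0.0463 0.0358]
lip rect ((0.5750147700309753, 0.02988765761256218), (0.14522002637386322, 0.019076423719525337), 80.77994537353516)
```

View pics/w8.png

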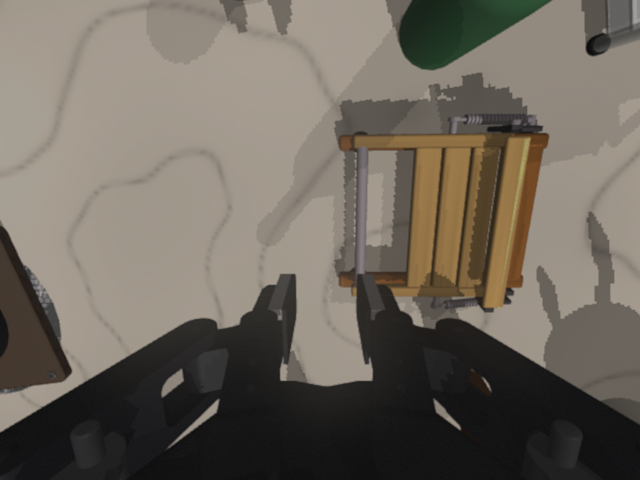

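Run:
```python
from h import *
z=np.load("w8.npz"); X=z['X']; 
for v in range(150,275,15):
    r=X[v,350:375]; k=[i for i in range(25) if r[i,2]>.024]; print(v,[350+k[0],350+k[-1]] if k else None, r[k].mean(0) if k else None)
```

```text
150 [356, 367] [0.4703 0.1094 0.0345]
165 [356, 367] [0.4686 0.0971 0.0348]
180 [356, 366] [0.4665 0.0845 0.035 ]
195 [356, 366] [0.4647 0.0714 0.0347]
210 [355, 365] [0.462  0.0582 0.0346]
225 [355, 365] [0.4601 0.0445 0.0349]
240 [355, 365] [0.4582 0.0303 0.0347]
255 [355, 364] [0.4557 0.0159 0.0349]
270 [354, 364] [0.4532 0.0011 0.0349]
```

Emit:
{"api": "send_rows", "payload": {"motion": [1.2,0.3,2,-0.012,2.8,1.2,0.3,3,0,2.8,0.3,0,3,0,2.8,0,0,1,0,2.8,0,0,0,0,2.8]}}

```text
time: 14.7
eef_pos: [0.4616, 0.0547, 0.096]
tcp_rot: [0.997, -0.07, -0.011, 0.015]
contact_force: [-0.6, -0.5, -0.2]
opening: 0.325
```

Run:
```python
from h import *
rel([.4604,.0455,.016],-9);tz()
```

```text
t 14.7 tcp [0.4616 0.0547 0.096 ] phi -8.0 tilt 2.09 F [-0.5891 -0.4748 -0.1834] op 0.325
tool shift cm [0.1572 0.6816 8.0251] spin 0.017441784127383068
toolz [-0.0231 -0.0282 -0.9993] q [-0.0843 -0.0042  2.1704 -0.0358  0.9964  0.0748]
```

Emit:
{"api": "send_rows", "payload": {"motion": [0.05,0.3,2,0.015,2.8,0.05,0.3,1.8,0,2.8,0,0,0,0,2.8]}}

```text
time: 15.0
eef_pos: [0.4634, 0.05, 0.0617]
tcp_rot: [0.997, -0.075, -0.007, 0.015]
contact_force: [-0.2, -0.5, 0.5]
opening: 0.331
```

Run:
```python
from h import *
rel([.4604,.0455,.016],-9);tz()
p,d,X,s=shot("wrist","w9")
```

```text
t 15.0 tcp [0.4634 0.05   0.0617] phi -8.62 tilt 1.88 F [-0.1792 -0.4615  0.5167] op 0.331
tool shift cm [-0.1697  0.3506  4.5837] spin 0.006561046820118021
toolz [-0.0164 -0.0285 -0.9995] q [-0.0943  0.0545  2.1866 -0.0378  0.9145  0.0792]
```

View pics/w9.png

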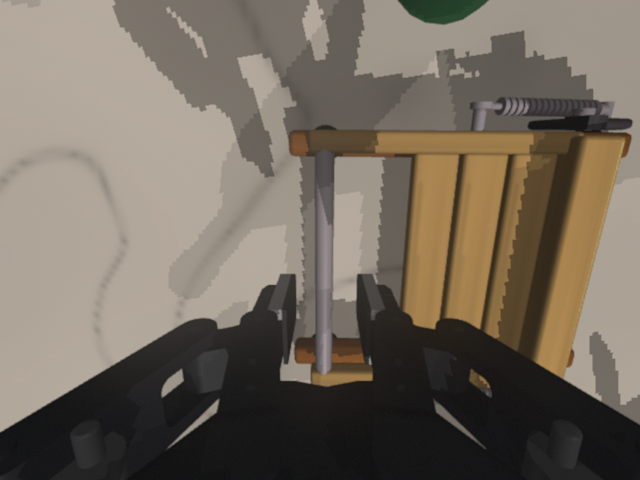

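Emit:
{"api": "send_rows", "payload": {"motion": [-0.1,0.2,1.8,0.006,2.8,-0.1,0.1,1.6,0,2.8]}}

```text
time: 15.25
eef_pos: [0.4667, 0.047, 0.0347]
tcp_rot: [0.997, -0.077, 0.0, 0.015]
contact_force: [-1.2, -0.4, -0.2]
opening: 0.32
```

Run:
```python
from h import *
rel([.4604,.0455,.016],-9);tz()
```

```text
t 15.25 tcp [0.4667 0.047  0.0347] phi -8.88 tilt 1.7 F [-1.2437 -0.4095 -0.1662] op 0.32
tool shift cm [-0.6041  0.1938  1.8753] spin 0.002134997343449608
toolz [-0.0016 -0.0296 -0.9996] q [-0.1003  0.1047  2.1958 -0.0398  0.8402  0.0813]
```

Emit:
{"api": "send_rows", "payload": {"motion": [-0.5,0.1,0,0,2.8,0,0,0,0,2.8]}}

```text
time: 15.45
eef_pos: [0.4621, 0.0475, 0.0366]
tcp_rot: [0.997, -0.077, 0.001, 0.015]
contact_force: [0.1, 0.2, 0.1]
opening: 0.325
```

Run:
```python
from h import *
rel([.4604,.0455,.016],-9);tz()
```

```text
t 15.45 tcp [0.4621 0.0475 0.0366] phi -8.82 tilt 1.7 F [0.1024 0.193  0.0512] op 0.325
tool shift cm [-0.1469  0.159   2.0688] spin 0.0030675819911966684
toolz [-0.0002 -0.0296 -0.9996] q [-0.1004  0.0905  2.2067 -0.0395  0.842   0.0799]
```

Emit:
{"api": "send_rows", "payload": {"motion": [-0.2,0,1.1,0,2.8,-0.3,0,0.9,0,2.8]}}

```text
time: 15.65
eef_pos: [0.4604, 0.0477, 0.0196]
tcp_rot: [0.997, -0.077, 0.005, 0.015]
contact_force: [0.4, 0.9, 0.6]
opening: 0.327
```

Run:
```python
from h import *
rel([.4604,.0455,.016],-9);tz()
```

```text
t 15.65 tcp [0.4604 0.0477 0.0196] phi -8.79 tilt 1.81 F [0.435  0.8579 0.6422] op 0.327
tool shift cm [0.0322 0.2076 0.3704] spin 0.003728505181425425
toolz [ 0.0084 -0.0304 -0.9995] q [-0.1003  0.1172  2.2188 -0.0413  0.7945  0.082 ]
```

Aligned. Close on the bar.

Emit:
{"api": "send_rows", "payload": {"motion": [0,0,0.3,0,0.6,0,0,0,0,0.6,0,0,0,0,0.6,0,0,0,0,0.6], "grip_force": 60}}

```text
time: 16.05
eef_pos: [0.4617, 0.0475, 0.0161]
tcp_rot: [0.997, -0.077, 0.007, 0.015]
contact_force: [-0.3, -0.4, 1.3]
opening: 0.091
```

Run:
```python
from h import *
rel([.4604,.0455,.016],-9);tz()
p,d,X,s=shot("wrist","w10")
```

```text
t 16.05 tcp [0.4617 0.0475 0.0161] phi -8.82 tilt 1.88 F [-0.3445 -0.3678  1.251 ] op 0.091
tool shift cm [-0.1016  0.2135  0.0119] spin 0.0030901962813358187
toolz [ 0.012  -0.0306 -0.9995] q [-0.1007  0.1257  2.2183 -0.0414  0.7831  0.0827]
```

View pics/w10.png

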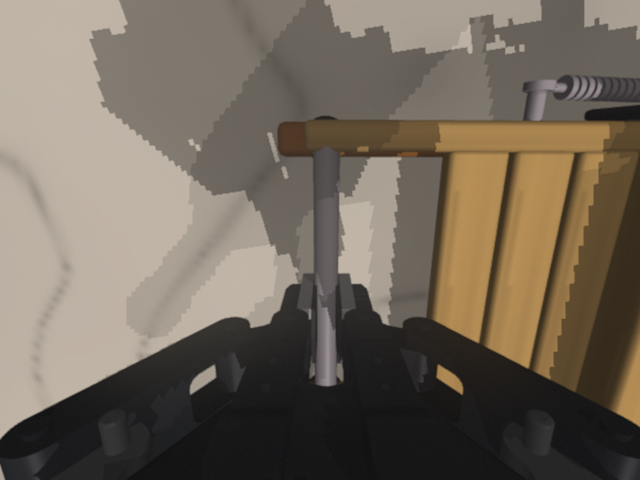

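Emit:
{"api": "send_rows", "payload": {"motion": [0.05,0,-1.2,0,0.6,0.2,0,-1.2,0,0.6,0.3,0,-1.2,0,0.6,0.4,0,-1.2,0,0.6]}}

```text
time: 16.5
eef_pos: [0.4689, 0.0463, 0.0599]
tcp_rot: [0.997, -0.077, 0.007, 0.016]
contact_force: [6.7, -2.3, -11.7]
opening: 0.087
```

```bash
cat > arc.py <<'E'
from h import *
import sys
s=ctrl.get_state(); M=R.from_quat(s['tcp_rot']).as_matrix(); g=s['eef_pos']-M[:,2]*.014
H=np.array([.584,.0262,.030]); ux=np.array([np.cos(np.radians(-9)),np.sin(np.radians(-9)),0])
r=g-H; a=-r@ux; print("grip rel: back",a,"up",r[2],"theta",np.arctan2(r[2],a),"rad",np.hypot(r[2],a)); rel(None,-9); tz()
E
python3 arc.py
```

```text
grip rel: back 0.11707603612401647 up 0.04385841966713379 theta 0.3584329464571496 rad 0.12502143500300433
t 16.5 tcp [0.4689 0.0463 0.0599] phi -8.8 tilt 2.0 F [  6.6608  -2.3395 -11.6532] op 0.087
tool shift cm None spin 0.0034808746746907942
toolz [ 0.0123 -0.0326 -0.9994] q [-0.1005  0.0537  2.1916 -0.0405  0.8812  0.0789]
```

Emit:
{"api": "send_rows", "payload": {"motion": [0.5,0,-1.15,0,0.6,0.6,0,-1.1,0,0.6,0.7,0,-1.05,0,0.6,0.8,0,-0.95,0,0.6]}}

```text
time: 16.9
eef_pos: [0.492, 0.0426, 0.1014]
tcp_rot: [0.997, -0.077, 0.004, 0.017]
contact_force: [1.7, -2.9, -6.0]
opening: 0.088
```

```bash
python3 arc.py
```

```text
grip rel: back 0.09359727282449574 up 0.08537348176828277 theta 0.7394799888551425 rad 0.12668496702222565
t 16.9 tcp [0.492  0.0426 0.1014] phi -8.78 tilt 1.99 F [ 1.7469 -2.9206 -6.0164] op 0.088
tool shift cm None spin 0.003801705202037304
toolz [ 0.0052 -0.0344 -0.9994] q [-0.102   0.037   2.117  -0.0406  0.9793  0.074 ]
```

Emit:
{"api": "send_rows", "payload": {"motion": [0.9,0,-0.85,0,0.6,1,0,-0.75,0,0.6,1,0,-0.7,0,0.6]}}

```text
time: 17.2
eef_pos: [0.5216, 0.038, 0.128]
tcp_rot: [0.997, -0.076, 0.002, 0.018]
contact_force: [5.1, -4.5, -6.3]
opening: 0.09
```

```bash
python3 arc.py
```

```text
grip rel: back 0.0635321845751988 up 0.1120227228014081 theta 1.0548916908729298 rad 0.12878442802116352
t 17.2 tcp [0.5216 0.038  0.128 ] phi -8.74 tilt 2.09 F [ 5.1206 -4.4543 -6.2569] op 0.09
tool shift cm None spin 0.004553316823751659
toolz [ 0.0007 -0.0365 -0.9993] q [-0.1039  0.0654  2.0313 -0.042   1.0408  0.0699]
```

Emit:
{"api": "send_rows", "payload": {"motion": [0.1,0,0,0,3,0,0,0,0,5,0,0,0,0,5,0,0,0,0,5]}}

```text
time: 17.6
eef_pos: [0.5296, 0.0385, 0.1336]
tcp_rot: [0.997, -0.077, 0.009, 0.016]
contact_force: [-0.7, -0.1, 0.1]
opening: 0.586
```

```bash
python3 arc.py
python3 - <<'E'
from h import *
shot("wrist","w11");shot("scene","s3")
E
```

```text
grip rel: back 0.05589906743905374 up 0.11760088838678062 theta 1.1270799039042616 rad 0.13021011746372058
t 17.6 tcp [0.5296 0.0385 0.1336] phi -8.78 tilt 2.13 F [-0.744  -0.1478  0.1002] op 0.586
tool shift cm None spin 0.0038414899010729645
toolz [ 0.0147 -0.0341 -0.9993] q [-0.103   0.0678  2.0172 -0.0377  1.0387  0.0693]
```

View pics/w11.png

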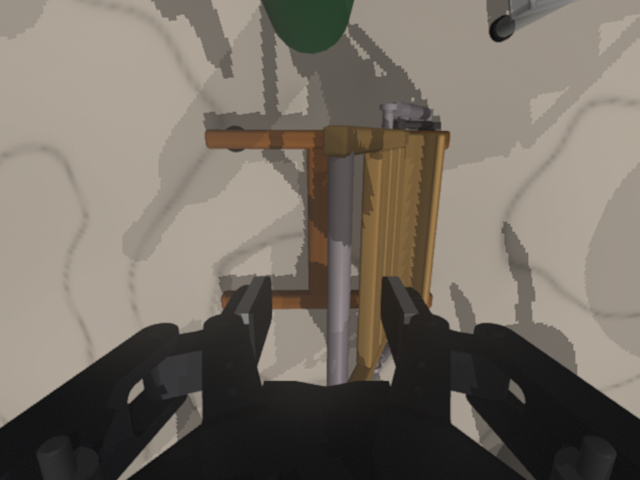

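View pics/s3.png

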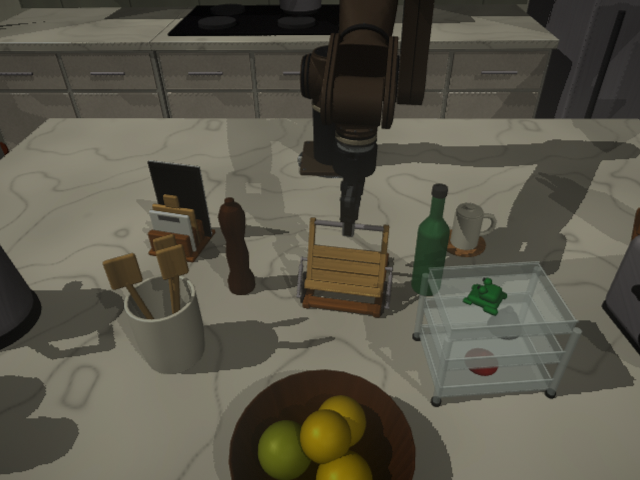

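Emit:
{"api": "send_rows", "payload": {"motion": [-0.3,0,-2.5,0,5,0,0,-4,0,5,0,0,-4,0,5,0,0,-3,0,4]}}

```text
time: 18.1
eef_pos: [0.5185, 0.0448, 0.2628]
tcp_rot: [0.997, -0.076, -0.002, 0.016]
contact_force: [0.6, -0.1, 0.0]
opening: 0.469
```

Run:
```python
from h import *
rel([.381,-.331,.26],-12.7);tz()
```

```text
t 18.1 tcp [0.5185 0.0448 0.2628] phi -8.77 tilt 1.83 F [ 0.6291 -0.122   0.0311] op 0.469
tool shift cm [-7.8585 39.2085  1.5442] spin 0.06864113602762131
toolz [-0.0067 -0.0311 -0.9995] q [-0.0935 -0.077   1.9132 -0.0327  1.3094  0.068 ]
```

Emit:
{"api": "send_rows", "payload": {"motion": [-0.8,3,0,0.01,4,-0.9,4.5,0,0.01,4,-0.9,4.5,0,0.01,4,-0.9,4.5,0,0.01,4,-0.9,4.5,0,0.01,4,-0.9,4.5,0,0.01,4,-0.9,4.5,0,0.01,4,-0.4,3,0,0,4,0,0,0,0,4]}}

```text
time: 19.0
eef_pos: [0.388, -0.2741, 0.2766]
tcp_rot: [0.994, -0.109, 0.003, 0.014]
contact_force: [0.1, -0.5, 1.3]
opening: 0.468
```

```bash
cat > tab.py <<'E'
from h import *
import sys
p,d,X,s=shot("wrist",sys.argv[1])
for r in spotter.trace("tablet_centre","wrist")[:1]:
    x=X[r['mask']]; x=x[~np.isnan(x[:,0])]; print(round(r['conf'],2),r['bbox'],np.median(x,0),len(x))
    q=x[(x[:,2]>.18)&(x[:,2]<.2)]; print(len(q),cv2.minAreaRect(q[:,:2].astype(np.float32)))
    vx,vy,x0,y0=cv2.fitLine(q[:,:2].astype(np.float32),cv2.DIST_HUBER,0,.001,.001).ravel(); print("ang",np.degrees(np.arctan2(vy,vx)),x0,y0)
E
python3 tab.py w12
python3 - <<'E'
from h import *
rel([.381,-.331,.155],-12.7);tz()
E
```

```text
0.75 [326.4, 195.0, 11.4, 180.9] [ 0.3845 -0.3117  0.1899] 2176
1624 ((0.38041844964027405, -0.3319406509399414), (0.11898636817932129, 0.009714591316878796), 77.57080841064453)
ang 77.23323 0.38174942 -0.3265858
t 19.1 tcp [ 0.389  -0.2715  0.2764] phi -12.34 tilt 1.57 F [-0.3649  0.4883  0.115 ] op 0.468
tool shift cm [ 0.3787  5.6625 12.2927] spin 0.006280787102354908
toolz [ 0.003  -0.0273 -0.9996] q [-0.8148 -0.2151  2.0104 -0.017   1.3244 -0.5953]
```

View pics/w12.png

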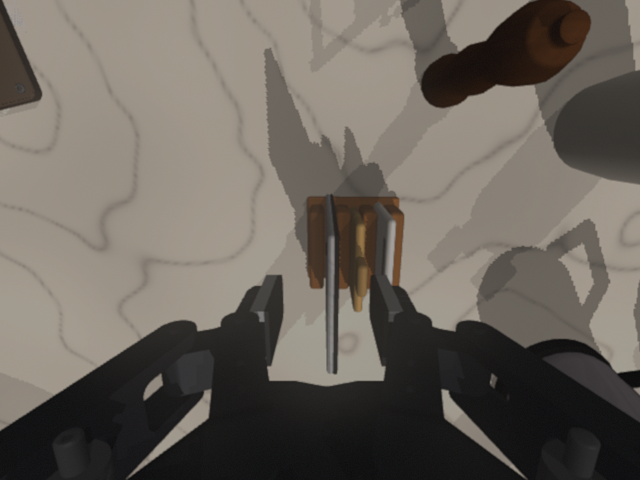

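Emit:
{"api": "send_rows", "payload": {"motion": [0.15,2.8,1,0.005,3.5,0.15,2.8,2,0,3.5,0,0.2,2,0,3.5,0,0,1,0,3.5,0,0,0,0,3.5]}}

```text
time: 19.6
eef_pos: [0.3833, -0.3252, 0.2161]
tcp_rot: [0.994, -0.105, 0.004, 0.012]
contact_force: [0.5, 0.2, 0.3]
opening: 0.413
```

Run:
```python
from h import *
rel([.3804,-.332,.156],-12.6);tz()
```

```text
t 19.6 tcp [ 0.3833 -0.3252  0.2161] phi -12.04 tilt 1.46 F [0.5379 0.2234 0.2546] op 0.413
tool shift cm [-0.2073  0.5901  6.0255] spin 0.009693113114867088
toolz [ 0.0056 -0.0248 -0.9997] q [-0.9    -0.0981  2.0192 -0.0118  1.1976 -0.6855]
```

Emit:
{"api": "send_rows", "payload": {"motion": [-0.1,0.4,1.2,0.009,3.5,-0.1,0.1,1.2,0,3.5,0,0,1,0,3.5,0,0,0,0,3.5]}}

```text
time: 20.0
eef_pos: [0.3821, -0.3287, 0.1812]
tcp_rot: [0.994, -0.108, 0.005, 0.013]
contact_force: [0.4, 0.4, 0.2]
opening: 0.415
```

Run:
```python
from h import *
rel([.3804,-.332,.156],-12.6);tz()
shot("wrist","w13")
```

```text
t 20.0 tcp [ 0.3821 -0.3287  0.1812] phi -12.35 tilt 1.56 F [0.3867 0.4174 0.2061] op 0.415
tool shift cm [-0.1271  0.2945  2.5288] spin 0.004339343887145181
toolz [ 0.0075 -0.0262 -0.9996] q [-0.9069 -0.0596  2.0501 -0.0114  1.1259 -0.6864]
```

View pics/w13.png

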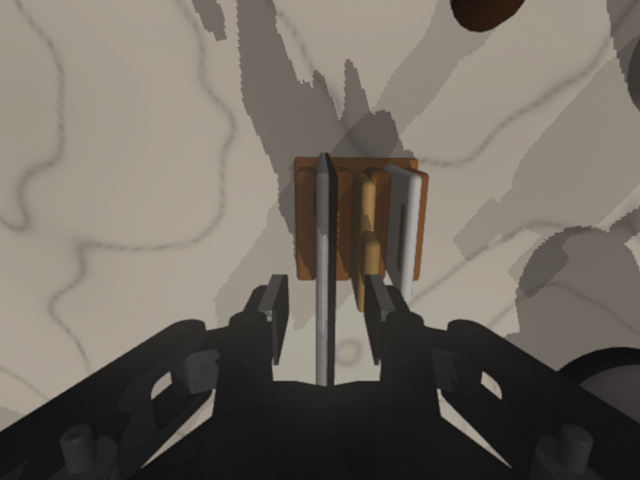

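Centred. Down the last 2.5 cm and close.

Emit:
{"api": "send_rows", "payload": {"motion": [-0.1,0.2,1.2,0.004,3.5,-0.1,0,1,0,3.5,0,0,0.2,0,3.5]}}

```text
time: 20.35
eef_pos: [0.3806, -0.3322, 0.1576]
tcp_rot: [0.994, -0.11, 0.007, 0.014]
contact_force: [0.7, 0.2, -0.6]
opening: 0.409
```

Run:
```python
from h import *
rel([.3804,-.332,.156],-12.6);tz()
```

```text
t 20.35 tcp [ 0.3806 -0.3322  0.1576] phi -12.6 tilt 1.79 F [ 0.6737  0.1787 -0.5887] op 0.409
tool shift cm [-0.0253 -0.0242  0.16  ] spin -5.598876401687397e-05
toolz [ 0.0101 -0.0296 -0.9995] q [-0.9137 -0.0309  2.069  -0.0115  1.0739 -0.6882]
```

Emit:
{"api": "send_rows", "payload": {"motion": [0,0,0,0,0.4,0,0,0,0,0.4,0,0,0,0,0.4,0,0,0,0,0.4,0,0,0,0,0.4], "grip_force": 50}}

```text
time: 20.85
eef_pos: [0.3802, -0.3322, 0.157]
tcp_rot: [0.994, -0.11, 0.006, 0.014]
contact_force: [-0.4, -0.1, -1.0]
opening: 0.095
```

Run:
```python
from h import *
rel([.3804,-.332,.33],-12.6);tz()
```

```text
t 20.85 tcp [ 0.3802 -0.3322  0.157 ] phi -12.62 tilt 1.73 F [-0.4082 -0.0871 -0.9694] op 0.095
tool shift cm [  0.2806   0.4293 -17.2943] spin -0.00036358345126618653
toolz [ 0.0091 -0.0288 -0.9995] q [-0.9141 -0.0302  2.0695 -0.0118  1.0739 -0.6882]
```

Emit:
{"api": "send_rows", "payload": {"motion": [0,0.05,-1.2,0,0.4,0.03,0.05,-1.8,0,0.4,0.03,0.05,-1.8,0,0.4,0.03,0.05,-1.8,0,0.4]}}

```text
time: 21.25
eef_pos: [0.3784, -0.33, 0.2226]
tcp_rot: [0.994, -0.11, 0.003, 0.01]
contact_force: [0.9, -0.0, -2.7]
opening: 0.099
```

Run:
```python
from h import *
rel([.3804,-.332,.33],-12.6);tz()
```

```text
t 21.25 tcp [ 0.3784 -0.33    0.2226] phi -12.63 tilt 1.23 F [ 0.9212 -0.0248 -2.7396] op 0.099
tool shift cm [  0.3263   0.3595 -10.7362] spin -0.0006067354592103106
toolz [ 0.004  -0.0211 -0.9998] q [-0.9146 -0.1034  2.0119 -0.0103  1.2139 -0.6905]
```

Emit:
{"api": "send_rows", "payload": {"motion": [0.1,0.1,-2.5,0,0.4,0.1,0.1,-3,0,0.4,0,0.1,-3,0,0.4,0,0,-2.5,0,0.4]}}

```text
time: 21.65
eef_pos: [0.3782, -0.3294, 0.3374]
tcp_rot: [0.994, -0.11, 0.002, 0.009]
contact_force: [0.4, -0.8, -2.2]
opening: 0.096
```

Run:
```python
from h import *
rel([.45,-.06,.33],-9);tz()
```

```text
t 21.65 tcp [ 0.3782 -0.3294  0.3374] phi -12.62 tilt 1.06 F [ 0.4127 -0.7625 -2.1693] op 0.096
tool shift cm [  1.1162 -27.8698   0.2666] spin -0.06318258792194799
toolz [ 0.0022 -0.0183 -0.9998] q [-0.9144 -0.177   1.869  -0.0095  1.4337 -0.6928]
```

Emit:
{"api": "send_rows", "payload": {"motion": [0.1,-1.8,0,-0.008,0.4,0.15,-3,0,-0.008,0.4,0.15,-3.8,0,-0.008,0.4,0.15,-3.8,0,-0.008,0.4,0.15,-3.8,0,-0.008,0.4,0.15,-3.8,0,-0.008,0.4,0.15,-3.8,0,-0.008,0.4,0.15,-2.5,0,-0.008,0.4,0,-1,0,0,0.4]}}

```text
time: 22.55
eef_pos: [0.4424, -0.0562, 0.3441]
tcp_rot: [0.997, -0.08, 0.009, 0.014]
contact_force: [-0.4, -0.3, -3.0]
opening: 0.094
```

Run:
```python
from h import *
rel([.589,.0255,.33],-9);tz()
shot("scene","s4")
```

```text
t 22.55 tcp [ 0.4424 -0.0562  0.3441] phi -9.11 tilt 1.93 F [-0.4377 -0.2557 -3.0395] op 0.094
tool shift cm [ 13.1553 -10.4291   1.3997] spin -0.0018972993828506506
toolz [ 0.0157 -0.0299 -0.9994] q [-0.3415 -0.3202  1.9731 -0.023   1.4639 -0.18  ]
```

View pics/s4.png

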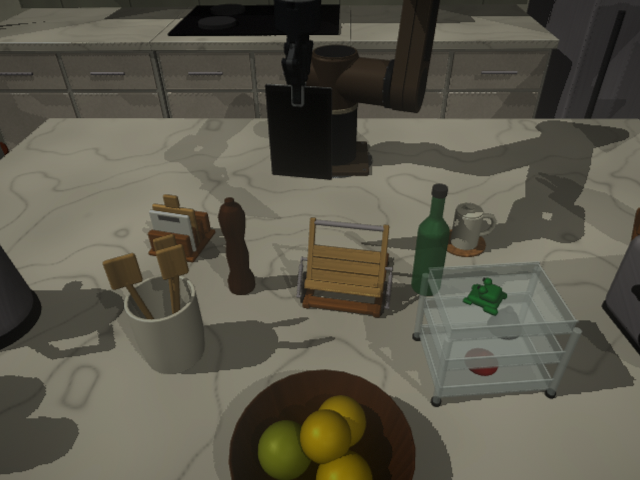

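Run:
```python
from h import *
p,d,X,s=shot("scene")
r=spotter.trace("stand_panel","scene")[0]; print(r['conf'],r['bbox'])
H=np.array([.584,.0262,.030]); a=np.radians(-9); Rz=np.array([[np.cos(a),np.sin(a),0],[-np.sin(a),np.cos(a),0],[0,0,1]])
x=(X[r['mask']]-H)@Rz.T*1000; x=x[~np.isnan(x[:,0])]
q=x[(x[:,2]>40)&(x[:,2]<80)&(abs(x[:,1])<60)]
c=np.polyfit(q[:,2],q[:,0],1); print("face x = %.3f*z+%.1f"%tuple(c),"theta",np.degrees(np.arctan2(1,-c[0])),"expected slope -.4475, x at z=0:",1.7+.4475*8.43)
print("y extent",np.percentile(x[x[:,2]>30][:,1],[1,99]))
lo=x[(x[:,2]>5)&(x[:,2]<35)&(abs(x[:,1])<55)]
for z0 in range(0,40,4):
    k=lo[(lo[:,2]>=z0)&(lo[:,2]<z0+4)]
    if len(k): print(z0,len(k),np.percentile(k[:,0],[5,50,95]))
b=x[(x[:,2]>105)&(abs(x[:,1])<50)]; print("bar",b.mean(0))
cv2.imwrite("pics/zs5.png",cv2.resize(p[205:320,285:405],None,fx=5,fy=5,interpolation=cv2.INTER_CUBIC)[:,:,::-1])
```

```text
0.82 [302.7, 216.9, 87.5, 79.6]
face x = -0.433*z+5.0 theta 66.59167335871018 expected slope -.4475, x at z=0: 5.472425
y extent [-72.5022  75.245 ]
8 5 [-3.7676 -2.4721 22.4989]
12 135 [-2.6972  0.3259 26.2103]
16 240 [-4.2759 21.3113 26.3085]
20 271 [-5.9319  0.4894 24.7584]
24 267 [-7.6573 16.5599 22.5845]
28 232 [-14.0408  -7.1881  21.3315]
32 58 [-12.8648  -8.71    -5.8188]
bar [-47.3353   1.9094 117.9521]
```

View pics/zs5.png

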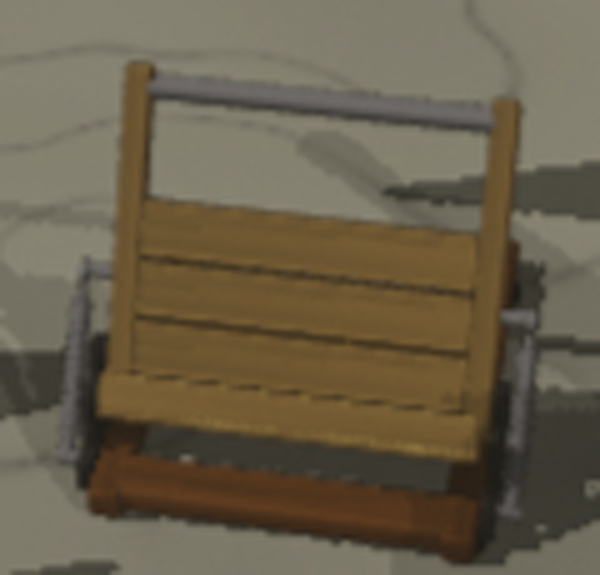

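Emit:
{"api": "send_rows", "payload": {"motion": [1.5,-1.2,0,0,0.4,2.5,-2,0,0,0.4,2.8,-2.2,0,0,0.4,2.8,-2.2,0,0,0.4,1.8,-1.6,0.3,0,0.4,0.8,-0.6,0.3,0,0.4,0,0,0,0,0.4]}}

```text
time: 23.4
eef_pos: [0.5836, 0.0078, 0.3369]
tcp_rot: [0.996, -0.089, 0.008, 0.019]
contact_force: [0.3, -0.3, -2.0]
opening: 0.098
```

```bash
cat > tb.py <<'E'
from h import *
import sys
rel([.589,.0265,.2],-9);tz()
H=np.array([.584,.0275,.030]); a=np.radians(-9); Rz=np.array([[np.cos(a),np.sin(a),0],[-np.sin(a),np.cos(a),0],[0,0,1]])
s=ctrl.get_state(); print("tcp in stand mm",(s['eef_pos']-H)@Rz.T*1000, "toolz stand",Rz@R.from_quat(s['tcp_rot']).as_matrix()[:,2])
p,d,X,s=shot("scene",sys.argv[1])
rs=spotter.trace("tablet_centre","scene")
if rs:
    r=rs[0]; x=(X[r['mask']]-H)@Rz.T*1000; x=x[~np.isnan(x[:,0])]; print(r['conf'],r['bbox'],len(x))
    m=np.median(x,0); x=x[abs(x[:,0]-m[0])<40]
    A=np.c_[x[:,1:],np.ones(len(x))]; w=np.ones(len(x),bool)
    for _ in range(4):
        c=np.linalg.lstsq(A[w],x[w,0],rcond=None)[0]; e=x[:,0]-A@c; w=abs(e)<4
    x=x[w]; zb=np.percentile(x[:,2],1); zt=np.percentile(x[:,2],99)
    print("screen plane x=%.4f*y+%.4f*z+%.2f"%tuple(c),"rms",e[w].std(),"z",zb,zt,"y",np.percentile(x[:,1],[1,50,99]),"screen x at bottom",c[1]*zb+c[2],"at top",c[1]*zt+c[2])
E
python3 tb.py s6
```

```text
t 23.4 tcp [0.5836 0.0078 0.3369] phi -10.15 tilt 2.34 F [ 0.3405 -0.2873 -2.0389] op 0.098
tool shift cm [-0.0648 -2.4291 13.6152] spin -0.02009196496720292
toolz [ 0.0127 -0.0388 -0.9992] q [-0.1446  0.0165  1.6889 -0.037   1.4181  0.0382]
tcp in stand mm [  2.6975 -19.5392 306.9243] toolz stand [ 0.0187 -0.0364 -0.9992]
0.91 [292.8, 120.3, 77.7, 104.1] 6829
screen plane x=0.0203*y+-0.0164*z+12.42 rms 1.2031170663861894 z 164.34529221273917 340.0965920664548 y [-79.6661 -19.1183  37.6301] screen x at bottom 9.729216359149357 at top 6.84877519708223
```

View pics/s6.png

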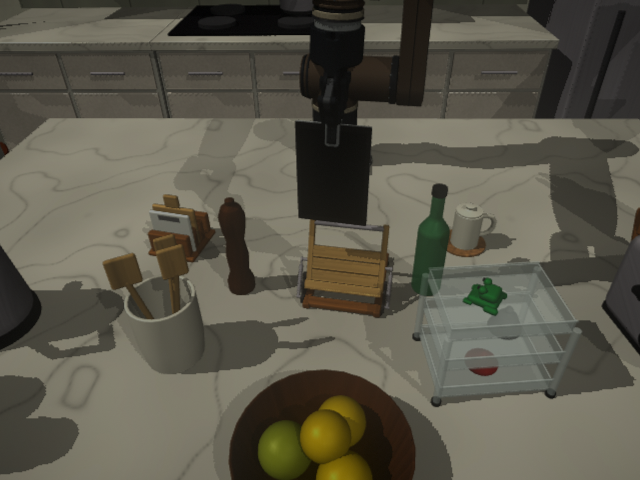

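Emit:
{"api": "send_rows", "payload": {"motion": [0,-0.9,0,-0.02,0.4,0,-0.9,1,0,0.4,0,-0.2,2,0,0.4,0,0,2,0,0.4,0,0,2,0,0.4,0,0,1,0,0.4,0,0,0,0,0.4]}}

```text
time: 24.2
eef_pos: [0.5841, 0.0255, 0.2553]
tcp_rot: [0.997, -0.079, 0.01, 0.019]
contact_force: [-0.2, 0.1, -2.0]
opening: 0.096
```

```bash
python3 tb.py s7
```

```text
t 24.2 tcp [0.5841 0.0255 0.2553] phi -9.04 tilt 2.45 F [-0.2219  0.1052 -2.0265] op 0.096
tool shift cm [ 0.3382 -0.3763  5.5257] spin -0.0007527125050323699
toolz [ 0.0169 -0.0392 -0.9991] q [-0.1138  0.0625  1.7884 -0.0388  1.2696  0.0555]
tcp in stand mm [  0.4473  -1.971  225.2652] toolz stand [ 0.0228 -0.0361 -0.9991]
0.65 [306.9, 166.8, 73.3, 92.6] 5942
screen plane x=0.0009*y+-0.0201*z+9.16 rms 1.240551155647101 z 82.63382729416551 258.7102130600058 y [-62.1697  -2.1693  55.0623] screen x at bottom 7.502399898193907 at top 3.966681228764732
```

View pics/s7.png

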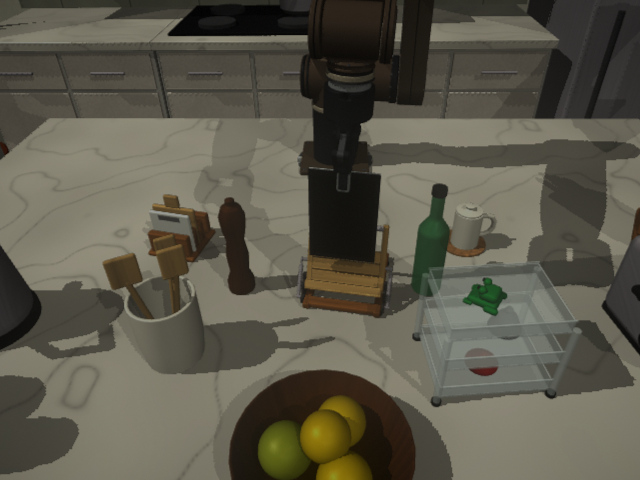

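Emit:
{"api": "send_rows", "payload": {"motion": [0.15,-0.2,1,0,0.4,0.1,-0.1,1.5,0,0.4,0,0,1.5,0,0.4,0,0,0.5,0,0.4,0,0,0,0,0.4]}}

```text
time: 24.8
eef_pos: [0.591, 0.0261, 0.2116]
tcp_rot: [0.997, -0.079, 0.014, 0.019]
contact_force: [-0.5, 0.4, -2.1]
opening: 0.097
```

```bash
python3 tb.py s8
python3 - <<'E'
from h import *
shot("wrist","w14")
E
```

```text
t 24.8 tcp [0.591  0.0261 0.2116] phi -9.04 tilt 2.73 F [-0.5199  0.4427 -2.0728] op 0.097
tool shift cm [-0.2372 -0.0472  1.1504] spin -0.0007448097990012565
toolz [ 0.0255 -0.0402 -0.9989] q [-0.1114  0.1087  1.8205 -0.0401  1.1828  0.0616]
tcp in stand mm [  7.1024  -0.2686 181.5829] toolz stand [ 0.0315 -0.0357 -0.9989]
0.56 [308.2, 193.4, 70.9, 89.5] 5465
screen plane x=0.0011*y+-0.0290*z+16.55 rms 1.2593314691767414 z 39.28892950563118 215.04967583187795 y [-60.5197  -0.4493  56.6792] screen x at bottom 15.413735106096503 at top 10.317195113589719
```

View pics/w14.png

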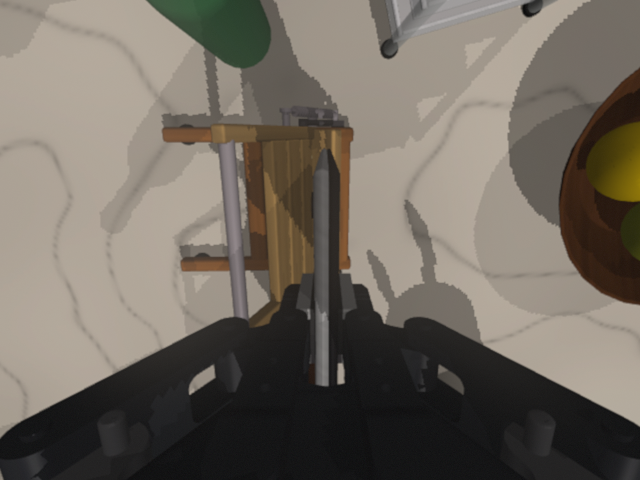

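Emit:
{"api": "send_rows", "payload": {"motion": [-0.5,0,0,0,0.4,0,0,0,0,0.4]}}

```text
time: 25.15
eef_pos: [0.587, 0.0268, 0.2144]
tcp_rot: [0.997, -0.079, 0.017, 0.019]
contact_force: [-0.8, -0.1, -2.7]
opening: 0.096
```

```bash
python3 tb.py s9
```

```text
t 25.15 tcp [0.587  0.0268 0.2144] phi -9.05 tilt 2.9 F [-0.7573 -0.0643 -2.6885] op 0.096
tool shift cm [ 0.1464 -0.052   1.4426] spin -0.0008124571218209843
toolz [ 0.0301 -0.0407 -0.9987] q [-0.111   0.0951  1.83   -0.0401  1.1823  0.0621]
tcp in stand mm [  3.1096  -0.2125 184.373 ] toolz stand [ 0.0361 -0.0355 -0.9987]
0.98 [309.8, 190.7, 69.4, 90.2] 5240
screen plane x=0.0009*y+-0.0337*z+13.50 rms 1.2629352271502092 z 42.38615776396169 217.63858782906686 y [-59.2204  -0.0206  56.1705] screen x at bottom 12.07379358204669 at top 6.173978256415217
```

Emit:
{"api": "send_rows", "payload": {"motion": [-0.3,0,0.6,0,0.4,-0.1,0,0.5,0,0.4,0,0,0,0,0.4]}}

```text
time: 25.55
eef_pos: [0.5838, 0.0268, 0.2032]
tcp_rot: [0.997, -0.079, 0.018, 0.019]
contact_force: [0.0, 0.9, -2.1]
opening: 0.097
```

```bash
python3 tb.py s10
```

```text
t 25.55 tcp [0.5838 0.0268 0.2032] phi -9.05 tilt 3.0 F [ 0.006   0.879  -2.1321] op 0.097
tool shift cm [ 0.5059 -0.0593  0.3383] spin -0.0008237588016770483
toolz [ 0.0324 -0.041  -0.9986] q [-0.1115  0.0971  1.8491 -0.0406  1.159   0.0627]
tcp in stand mm [ -0.0914  -0.6736 173.2045] toolz stand [ 0.0384 -0.0354 -0.9986]
0.84 [310.8, 194.9, 67.8, 86.6] 5246
screen plane x=0.0011*y+-0.0358*z+10.27 rms 1.2461128385034363 z 30.805107104262134 206.63813671208405 y [-60.8999  -1.0921  55.9797] screen x at bottom 9.170301983477657 at top 2.8710462445821134
```

Emit:
{"api": "send_rows", "payload": {"motion": [0,0,0.6,0,0.4,0,0,0.5,0,0.4]}}

```text
time: 25.85
eef_pos: [0.5854, 0.0263, 0.1933]
tcp_rot: [0.996, -0.079, 0.019, 0.019]
contact_force: [0.1, -0.9, -2.4]
opening: 0.097
```

```bash
python3 tb.py s11
```

```text
t 25.85 tcp [0.5854 0.0263 0.1933] phi -9.05 tilt 3.13 F [ 0.0899 -0.9056 -2.4034] op 0.097
tool shift cm [ 0.383  -0.0553 -0.656 ] spin -0.0008026038942094845
toolz [ 0.0356 -0.0413 -0.9985] q [-0.1122  0.1083  1.8558 -0.0409  1.1377  0.0628]
tcp in stand mm [  1.5402  -0.9868 163.3096] toolz stand [ 0.0416 -0.0353 -0.9985]
0.47 [407.8, 182.5, 44.6, 114.3] 2332
screen plane x=0.1169*y+-0.0908*z+-57.20 rms 2.2104709371760043 z -19.978260263383945 206.48954978816542 y [130.1256 152.5292 178.3517] screen x at bottom -55.3884468344647 at top -75.9533367227935
```

Emit:
{"api": "send_rows", "payload": {"motion": [-0.15,0,0.4,0,0.4,0,0,0.2,0,0.4]}}

```text
time: 26.15
eef_pos: [0.5847, 0.026, 0.1885]
tcp_rot: [0.996, -0.079, 0.02, 0.019]
contact_force: [-2.5, -0.0, 8.0]
opening: 0.097
```

```bash
python3 tb.py s12
```

```text
t 26.15 tcp [0.5847 0.026  0.1885] phi -9.04 tilt 3.18 F [-2.4729 -0.002   7.9845] op 0.097
tool shift cm [ 0.47  -0.08  -1.137] spin -0.0006448597456699285
toolz [ 0.0365 -0.0419 -0.9985] q [-0.1127  0.1111  1.8621 -0.0415  1.1277  0.0629]
tcp in stand mm [  0.8816  -1.4073 158.4762] toolz stand [ 0.0426 -0.0357 -0.9985]
0.82 [308.3, 199.7, 67.6, 85.7] 5020
screen plane x=-0.0004*y+-0.0359*z+10.63 rms 1.2656155250586776 z 23.81643663640254 192.101053258128 y [-61.5605  -1.6841  55.6468] screen x at bottom 9.76959281524092 at top 3.721572078894998
```

View pics/s12.png

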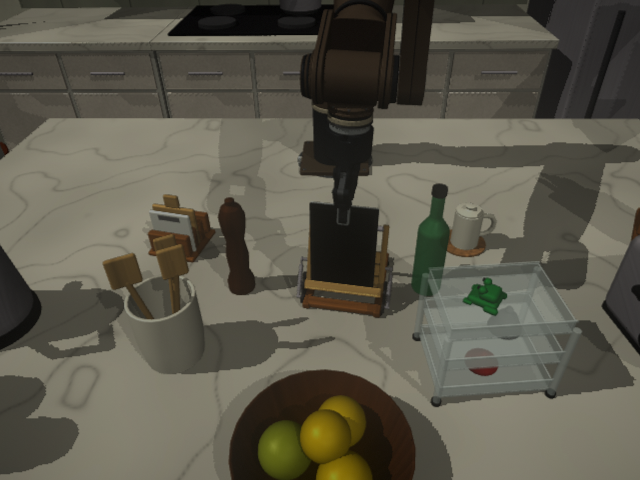

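Emit:
{"api": "send_rows", "payload": {"motion": [0,0,0,0,1.6,0,0,0,0,2.2,0,0,0,0,2.4], "grip_force": 20}}

```text
time: 26.55
eef_pos: [0.5854, 0.0261, 0.1893]
tcp_rot: [0.996, -0.079, 0.021, 0.019]
contact_force: [0.2, 0.9, 0.5]
opening: 0.281
```

```bash
python3 tb.py s13
python3 - <<'E'
from h import *
shot("wrist","w15")
E
```

```text
t 26.55 tcp [0.5854 0.0261 0.1893] phi -9.05 tilt 3.29 F [0.1924 0.8794 0.5071] op 0.281
tool shift cm [ 0.3978 -0.062  -1.0577] spin -0.000901137273752885
toolz [ 0.0394 -0.0417 -0.9984] q [-0.1126  0.1103  1.8614 -0.041   1.1262  0.0631]
tcp in stand mm [  1.5999  -1.1921 159.2815] toolz stand [ 0.0455 -0.0351 -0.9984]
0.7 [310.0, 200.0, 67.5, 84.1] 4917
screen plane x=-0.0010*y+-0.0730*z+10.91 rms 1.271927562235799 z 23.86217150517761 191.50691123947823 y [-61.7813  -0.829   54.7003] screen x at bottom 9.171939773451612 at top -3.066392158484012
```

View pics/w15.png

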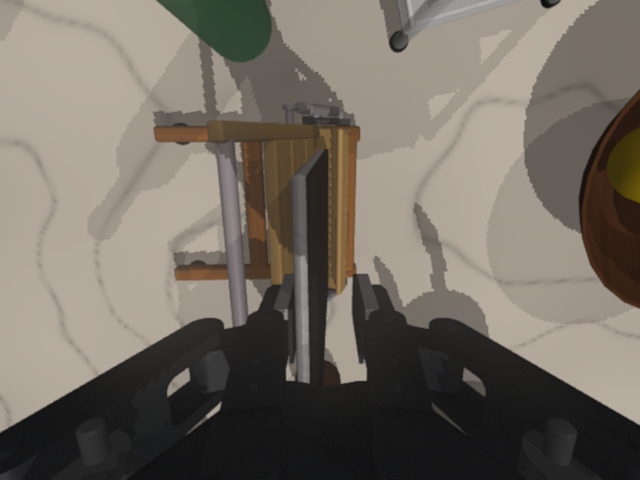

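Emit:
{"api": "send_rows", "payload": {"motion": [-0.6,0,0.05,0,2.4,-0.8,0,0.1,0,2.5,-0.8,0,0.15,0,2.6]}}

```text
time: 27.0
eef_pos: [0.5628, 0.0295, 0.1848]
tcp_rot: [0.996, -0.079, 0.021, 0.019]
contact_force: [0.1, 0.4, 0.0]
opening: 0.3
```

```bash
python3 tb.py s14
```

```text
t 27.0 tcp [0.5628 0.0295 0.1848] phi -9.06 tilt 3.27 F [0.0975 0.4152 0.0123] op 0.3
tool shift cm [ 2.7036 -0.0657 -1.4039] spin -0.0010185053922608875
toolz [ 0.0389 -0.0416 -0.9984] q [-0.111   0.0659  1.9179 -0.0413  1.1148  0.0653]
tcp in stand mm [-21.2846  -1.3266 154.7906] toolz stand [ 0.0449 -0.035  -0.9984]
0.56 [311.0, 194.2, 69.2, 90.8] 5216
screen plane x=0.0010*y+-0.2132*z+13.01 rms 1.4164867389493068 z 23.212427924202185 187.68017675337364 y [-62.6968  -1.9219  54.5106] screen x at bottom 8.057661126801554 at top -27.001907351090082
```

Emit:
{"api": "send_rows", "payload": {"motion": [-0.8,0,0.15,0,2.8,-0.8,0,0.2,0,3,-0.8,0,0.2,0,3.2]}}

```text
time: 27.4
eef_pos: [0.5372, 0.0335, 0.1776]
tcp_rot: [0.996, -0.079, 0.021, 0.019]
contact_force: [0.2, -0.6, -0.6]
opening: 0.371
```

```bash
python3 tb.py s15
```

```text
t 27.4 tcp [0.5372 0.0335 0.1776] phi -9.05 tilt 3.24 F [ 0.2109 -0.5837 -0.5726] op 0.371
tool shift cm [ 5.3216 -0.0569 -2.0113] spin -0.0008541438378109644
toolz [ 0.0382 -0.0415 -0.9984] q [-0.1089  0.0173  1.9823 -0.0417  1.0998  0.068 ]
tcp in stand mm [-47.1808  -1.4334 147.5815] toolz stand [ 0.0442 -0.0351 -0.9984]
0.89 [309.7, 191.9, 70.7, 92.7] 5455
screen plane x=-0.0003*y+-0.3996*z+15.55 rms 1.5711167766528307 z 21.70770434615218 178.41126734704804 y [-62.7245  -2.3436  54.6515] screen x at bottom 6.8769726449438195 at top -55.73799822445948
```

Emit:
{"api": "send_rows", "payload": {"motion": [-0.7,0,0.1,0,3.4,-0.4,0,0,0,3.8,0,0,0,0,4]}}

```text
time: 27.8
eef_pos: [0.5251, 0.0354, 0.1759]
tcp_rot: [0.996, -0.079, 0.021, 0.019]
contact_force: [0.6, -0.1, 0.7]
opening: 0.468
```

```bash
python3 tb.py s16;python3 - <<'E'
from h import *
shot("wrist","w16")
E
```

```text
t 27.8 tcp [0.5251 0.0354 0.1759] phi -9.04 tilt 3.23 F [ 0.5564 -0.1013  0.6837] op 0.468
tool shift cm [ 6.5552 -0.0493 -2.1298] spin -0.000643113687385029
toolz [ 0.038  -0.0415 -0.9984] q [-0.1077 -0.008   2.011  -0.0418  1.0967  0.0691]
tcp in stand mm [-59.4567  -1.4029 145.8643] toolz stand [ 0.044  -0.0351 -0.9984]
0.68 [310.2, 189.7, 69.7, 95.4] 5396
screen plane x=-0.0008*y+-0.4474*z+16.30 rms 1.611816908951256 z 21.783145060331886 175.7005975065866 y [-61.7238  -2.0872  54.6195] screen x at bottom 6.55325175582991 at top -62.31103175696535
```

View pics/w16.png

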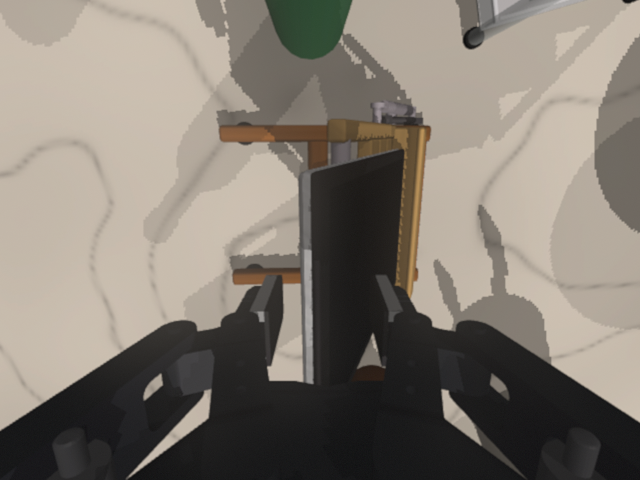

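View pics/s16.png

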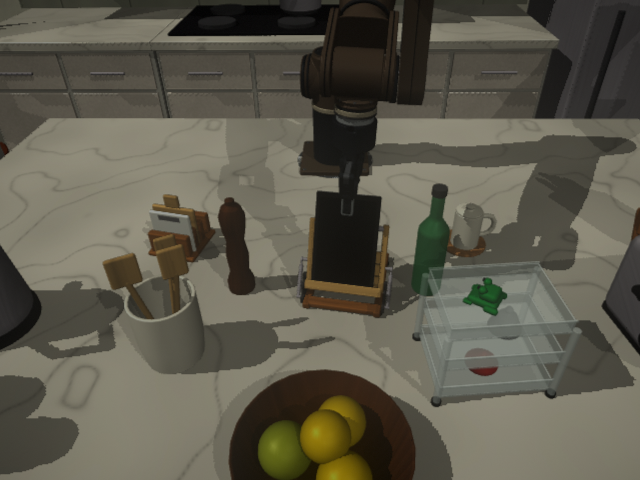

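Emit:
{"api": "send_rows", "payload": {"motion": [0,0,0,0,5,0,0,0,0,6,0,0,-1,0,6,0,0,-2,0,6,0,0,-3,0,6,0,0,-4,0,6,0,0,-3,0,6]}}

```text
time: 28.65
eef_pos: [0.5186, 0.0408, 0.3065]
tcp_rot: [0.997, -0.079, 0.015, 0.019]
contact_force: [0.6, -0.5, 1.2]
opening: 0.707
```

```bash
python3 tb.py s17;python3 - <<'E'
from h import *
p,d,X,s=shot("top")
cv2.imwrite("pics/zt3.png",cv2.resize(p[180:340,150:350],None,fx=4,fy=4,interpolation=cv2.INTER_CUBIC)[:,:,::-1])
E
```

```text
t 28.65 tcp [0.5186 0.0408 0.3065] phi -9.08 tilt 2.79 F [ 0.5678 -0.4646  1.2238] op 0.707
tool shift cm [ 6.8164 -0.0903 10.8858] spin -0.0014450729228187727
toolz [ 0.0272 -0.0404 -0.9988] q [-0.0984 -0.1241  1.8778 -0.0384  1.357   0.0682]
tcp in stand mm [-66.6441   2.8732 276.4954] toolz stand [ 0.0332 -0.0357 -0.9988]
0.69 [310.3, 191.0, 67.7, 92.5] 5695
screen plane x=0.0002*y+-0.4481*z+16.31 rms 1.6165446504578804 z 21.93965269699543 175.87964486974107 y [-61.9325  -2.6752  54.336 ] screen x at bottom 6.4814556631988935 at top -62.49784888528369
```

View pics/s17.png

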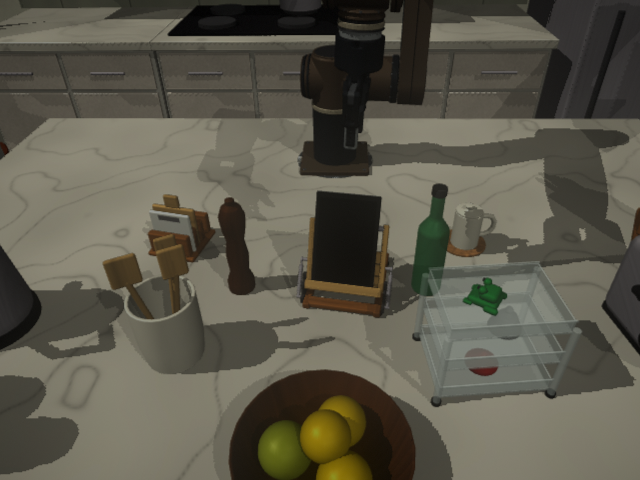

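View pics/zt3.png

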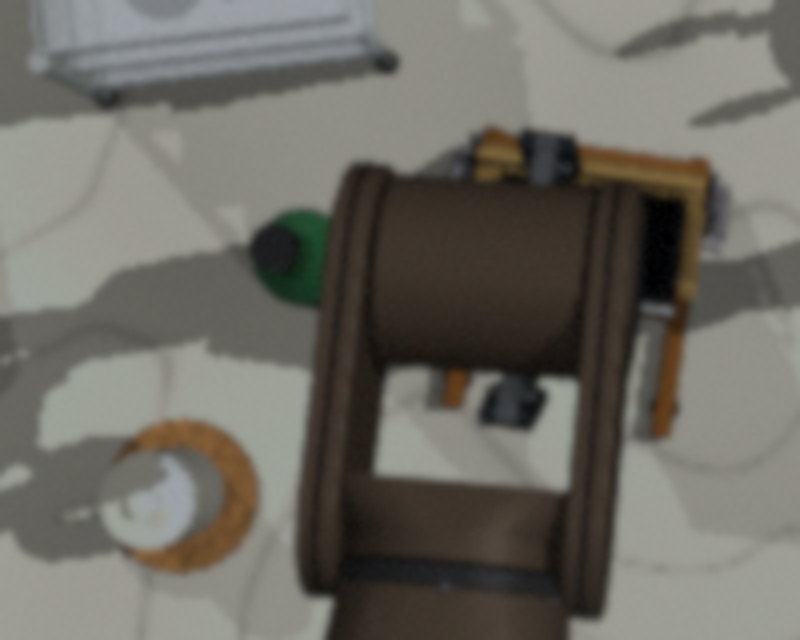

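Run:
```python
from h import *
p,d,X,s=shot("scene")
cv2.imwrite("pics/zs18.png",cv2.resize(p[180:325,285:405],None,fx=4,fy=4,interpolation=cv2.INTER_CUBIC)[:,:,::-1])
m=spotter.trace("tablet_centre","scene")[0]['mask']
H=np.array([.584,.0275,.030]); a=np.radians(-9); Rz=np.array([[np.cos(a),np.sin(a),0],[-np.sin(a),np.cos(a),0],[0,0,1]])
x=(X[m]-H)@Rz.T*1000; x=x[~np.isnan(x[:,0])]
for z0 in(40,70,100,130,155):
    k=x[abs(x[:,2]-z0)<6]; print(z0,k[:,1].min(),k[:,1].max(),k[:,1].min()/2+k[:,1].max()/2)
m=spotter.trace("stand","scene")[0]['mask']; x=(X[m]-H)@Rz.T*1000
k=x[(x[:,2]>30)&(x[:,2]<115)&(x[:,0]<5)&(x[:,0]>-60)]; print("panel y",np.percentile(k[:,1],[1,99]))
k=x[(x[:,2]>15)&(x[:,2]<28)&(x[:,0]>12)]; print("lip y",np.percentile(k[:,1],[1,99]))
```

```text
40 -65.7407320540989 55.66645716541722 -5.037137444340839
70 -64.08494203734607 56.95398059791326 -3.5654807197164047
100 -62.71804644516235 55.83566952961958 -3.4411884577713856
130 -63.24630128857102 55.77911515911998 -3.733593064725518
155 -62.77769916465399 55.828458365025334 -3.4746203998143272
panel y [-87.7427  86.9166]
lip y [-72.3882  71.0231]
```

View pics/zs18.png

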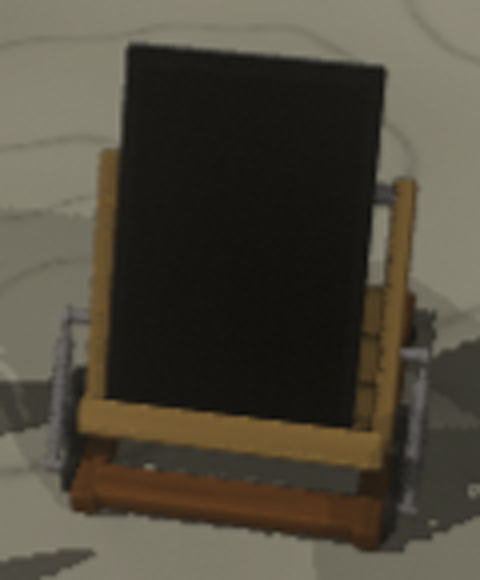

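Run:
```python
from plant import workorder,ctrl
print(ctrl.get_state()['time'],ctrl.get_state()['contact_force']); print(workorder.sign_off())
```

```text
28.95 [-0.10090075  0.66417089 -0.63974297]
the job is handed in; nothing more can be done
None
```

The job is done in the order asked, and I handed it in at 28.95 s of the 70 s allowed.

- **Mug:** It stands upright near the middle of the coaster with its lid on. The last measurement had the lid axis about 2 mm from the coaster's centre. While held, the mug tilted no more than about 3°.
- **Stand:** I raised the panel by its bar to about 1.05 rad. After I let go it stayed open by itself, measured at about 66°, which is its stop.
- **Tablet:** It sits behind the lip on the ledge, leaning flat on the panel with the screen facing out and the same way up as before. After release its slope matched the panel's (0.448 against 0.4475 expected), and it stayed put when I looked again.

Two checks were off. The tablet is about 3.5 mm to one side of the middle by depth measurement, or up to about 6 mm by eye, and I left it rather than risk a nudge. Also, one tablet detection during lowering picked out the oil bottle instead, so I dropped that reading.

In the last pictures the rack's boards, mill, bottle, trays and crock look unmoved, though I did not re-measure them. The highest contact force I saw was about 23 N, a brief touch as the mug was set down. At hand-in the hand hung about 10 cm above the tablet, touching nothing.

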